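# Discard a spent lamp through the bench chute

### The arm

A 6-joint arm with a two-finger parallel gripper is mounted at the origin on a cart in front of the work surface, level with it; the furniture and walls round the work are solid. World frame = base frame: x ahead of the robot, y to its left, z up, the work surface at z = 0. Lengths are in m, angles in rad, forces in N, time in s.
With the tool pointing down it reaches from about 0.325 to 0.775 m from the base axis. Payload 5.5 kg.
Tool frame: the origin (TCP) lies on the mounting face of the last link; the fingertips stand 182 mm ahead of it and the grasp point (between the pads) lies 163 mm ahead of it; z points along the fingers, x is the direction in which the jaws open and shut, and the axes are right-handed (so a half turn about z gives the same grasp; the last joint's range is limited). The gripper opens to 88 mm and grips with 3 to 60 N. Pads are 20 mm wide; open, the fingers measure 115 mm over their backs; the gripper's body (75 mm by 178 mm) begins 61 mm behind the grasp point.
Start: joints at [1.081, 0.091, 1.231, -0, 1.82, -0.057], TCP at [0.252, 0.545, 0.405] pointing down, gripper open.
Joint ranges: [-2.87, 2.87], [-0.86, 2.18], [0.17, 2.46], [-1.51, 4.65], [0.06, 2.69], [-2.65, 2.65]. Speed limits (rad/s): [2.57, 2.57, 3.01, 3.14, 3.14, 3.14].

### API

Orientations are given as a unit quaternion [x, y, z, w].
In Python, from station import ctrl gives the robot as it stands.
- The arm moves only by the shell command python3 -m jog 'ROWS' [FORCE]. ROWS is JSON, a list of rows, each an object of numbers: "tx", "ty", "tz": the shift along the tool's x, y, z in cm; "ax", "ay", "az": the turn, a rotation vector about the tool's x, y, z in rad; "grip": the closure, from 0 (fully open) to 1 (shut). A call has 1 to 20 rows; each row is the pose to reach, as a shift and turn from the pose measured when the call began, along the tool's axes at that moment; what a row does not reach only later rows make up. A row lasts 1/12 s, in which the tool goes at most 41.7 mm and 7.16 degrees, less where a joint would pass 70% of its speed; a pose out of reach is approached as far as the arm can. A call with a gripper value outside its range is refused whole. The fingers move at their own pace and stop on an object; FORCE is the grip in N (left out, the last holds). Time passes only in rows, so rows that repeat a pose let the fingers close. It gives the time, the measured TCP pose, the force and the opening at its end, in the units of the state.
- ctrl.sense(): the state, without advancing time (a new reading comes with each control period).
- ctrl.camera(name): name is "scene" or "side" or "wrist"; returns a dict with "frame" (384x512x3 uint8, blue, green, red), "fx", "fy", "cx", "cy" (pixels), "k1" (the pictures are not rectified: a ray, as slopes to the right and down, at radius r is drawn at 1 + k1 r^2 times it, then the intrinsics apply), "rvec" (rotation vector, rad) and "tvec" (3), from world to camera coordinates, as OpenCV has them; the wrist camera has in their place "tool_from_camera" (4x4, takes a point from camera to tool coordinates, whose origin is the TCP and whose axes are the tool frame's). Camera axes: x right, y down, z forward; pixel columns grow to the right and rows downward; lengths in m; the calibration is good to about 2 mm. A picture is of the moment at which its call begins: read the wrist's pose just before it. There is no depth.
- ctrl.sign_off(): hands the job in, once; it reports no verdict.
The state is a dict: "clock": time; "qpos": joint angles; "joint_vel": joint speeds; "joint_efforts": joint torques, N m; "tool_pos": TCP position; "orientation": TCP orientation; "contact_force": force on the tool from outside, world axes, zero at the start; "wrist_torque": the same for the moment, N m; "width": finger opening in m.
Only numpy, scipy, OpenCV 4.12 (cv2) and the standard library are available. Lean on these libraries where they do the work, as an engineer would, in place of code of your own. Each camera call takes 0.05 s, during which the arm holds its last target.

### The job

Dispose of the spent lamp in its carton: slide the yellow shutter of the discard chute fully open, then lay the carton lengthwise and wholly on the chute's steel ledge and let go of it. Push it along the ledge and over the lip so that it drops down the chute into the blue catch tray, then slide the shutter fully shut again. Leave the two bottles behind the carton standing where they are.

Things in the scene. Friction and masses are not known exactly. Their poses are not given: they have to be found in the camera images.
- discard_chute: Fixed grey and steel discard chute, 100 mm wide, on the bench. Origin: on the bench top (z = 0) below the middle of the drop lip, the ledge's end. x: horizontal, the push direction from the ledge over the lip towards the tray; y: to the left of x; z: up. From x = -130 mm to 0 the ledge, then the mouth under the yellow shutter, then the tray, ending at x = 254 mm.
- ledge_mid (a point): Middle of the steel ledge's top face, 145 mm above the bench, 65 mm before the lip. The ledge is a flat plate without rims, 8 mm thick, 130 mm long (its rear end is open, nothing stands behind it) and 100 mm wide, higher than the grey duct beside it (128 mm).
- lip (a point): Middle of the ledge's end edge, 145 mm above the bench. Beyond it lies the mouth: 100 mm long with the shutter fully open, 72 mm wide between two cheeks whose tops are 6 mm below the ledge, so the carton falls in only lengthwise (long side along the chute's x). Inside, a slide falls at 52 degrees to the tray.
- tray_mid (a point): Point on the floor of the blue catch tray, 165 mm beyond the lip, 12 mm above the bench. The tray is open at the top, its walls 60 mm high, its inside 76 mm wide and reaching from 75 to 248 mm beyond the lip.
- shutter (a joint): Position of the yellow sliding shutter (112 x 92 x 6 mm plate, its top flush with the ledge): 0 = shut, its near edge at the lip; 0.100 m = fully open, slid along the chute's +x, away from the ledge, above the tray. It starts shut or a little open and stays where it is left; sliding takes about 2 N. Hard stops at both ends.
- shutter_handle (a point): Middle of the shutter's black upright handle tab: 12 mm thick along the chute's x, 40 mm wide along its y, standing 32 mm above the shutter; the point lies 18 mm above the shutter's top and 14 mm beyond its near edge. It moves with the shutter.
- lamp_carton: Loose white carton with an orange patch, 42 x 42 x 82 mm, about 60 g, lying on one of its long sides on the bench beyond the pale blue canister, to the right of the long grey duct. Origin: the middle of one of its 42 mm square ends; its own z axis runs along the 82 mm length, horizontal as it lies.
- carton_mid (a point): Centre of the carton (41 mm along its z from the origin); 21 mm above whatever it lies on.
- reagent_b: Small amber bottle with a red cap, 43 mm wide, 85 mm tall, standing on the bench behind the carton; bystander. Origin: centre of its underside.
- standard_1: Small white bottle with a yellow label, 47 mm wide, 92 mm tall, standing on the bench behind the carton; bystander. Origin: centre of its underside.
Things that resemble listed ones, but are neither listed nor needed, are in the scene too. What is shaped like the lamp_carton but green is not meant.

How it is judged:
By the outcome, as a careful person would: the job done as asked, in the order asked, and still so for the second after the job is handed in, with the robot touching nothing.
It also fails if it takes over 72 s, if anything falls off the work surface, if the arm or the gripper's body presses on something with over 40 N, if the wrist force passes 120 N, or if a joint passes its speed limit or range.

## Working session

There is one attempt and no reset: what is moved stays moved. The work goes in short steps, Python scripts to look and compute and a shell command to move; the robot and the scene stay as the last step left them, time stands still between calls to the robot, and variables do not carry over. Pictures are saved under pics/ and viewed, and the job is handed in when it is done.

```bash
ls; mkdir -p pics; cat > h.py <<'E'
import numpy as np,cv2
from scipy.spatial.transform import Rotation as R
from station import ctrl
def cam(n):
    s=ctrl.sense(); c=ctrl.camera(n)
    if 'rvec' in c:
        Rm=R.from_rotvec(np.ravel(c['rvec'])).as_matrix(); t=np.ravel(c['tvec'])
    else:
        T=np.array(c['tool_from_camera']); W=np.eye(4); W[:3,:3]=R.from_quat(s['orientation']).as_matrix(); W[:3,3]=s['tool_pos']
        M=np.linalg.inv(W@T); Rm=M[:3,:3]; t=M[:3,3]
    return dict(f=c['frame'],K=(c['fx'],c['fy'],c['cx'],c['cy']),k1=c['k1'],R=Rm,t=t)
def save(n,d): np.savez('cam_'+n+'.npz',f=d['f'],K=d['K'],k1=d['k1'],R=d['R'],t=d['t'])
def load(n): 
    z=np.load('cam_'+n+'.npz'); return {k:z[k] for k in z}
def proj(d,p):
    q=np.atleast_2d(p)@d['R'].T+d['t']; s=q[:,:2]/q[:,2:]; s=s*(1+d['k1']*(s**2).sum(1,keepdims=True))
    return s*np.array(d['K'][:2])+np.array(d['K'][2:])
def ray(d,u):
    m=(np.array(u,float)-d['K'][2:])/d['K'][:2]; s=m.copy()
    for _ in range(30): s=m/(1+d['k1']*(s@s))
    v=d['R'].T@np.r_[s,1]; return -d['R'].T@d['t'],v
def onz(d,u,z):
    o,v=ray(d,u); return o+v*(z-o[2])/v[2]
def tri(L):
    A=np.zeros((3,3));b=np.zeros(3)
    for d,u in L:
        o,v=ray(d,u);v=v/np.linalg.norm(v);P=np.eye(3)-np.outer(v,v);A+=P;b+=P@o
    return np.linalg.solve(A,b)
def crop(d,x0,y0,x1,y1,k,name):
    cv2.imwrite('pics/'+name+'.png',cv2.resize(d['f'][y0:y1,x0:x1],None,fx=k,fy=k,interpolation=cv2.INTER_CUBIC))
E
python3 - <<'E'
from h import *
print(ctrl.sense())
for n in['scene','side','wrist']:
    d=cam(n);save(n+'0',d);cv2.imwrite(f'pics/{n}0.png',d['f']); print(n,-d['R'].T@d['t'],d['K'],d['k1'])
E
```

```text
pics
{'clock': 0.0, 'qpos': array([ 1.08128367e+00,  9.18619792e-02,  1.23186536e+00, -3.42988880e-05,
        1.81979793e+00, -5.67312849e-02]), 'joint_vel': array([ 0.00015777, -0.00022745,  0.00077385, -0.00266413, -0.00052786,
       -0.00161878]), 'joint_efforts': array([-1.89411454e-03, -4.46442461e+01, -4.06447148e+01,  6.97331387e-02,
        2.90408201e-02, -1.54809468e-04]), 'tool_pos': array([0.25168961, 0.54472228, 0.40351626]), 'orientation': array([ 8.42438033e-01,  5.38792379e-01, -8.34116055e-04,  4.88138910e-04]), 'contact_force': array([-0.31136496, -0.21947308,  0.63898469]), 'wrist_torque': array([-0.00070006, -0.00780921, -0.01016305]), 'width': 0.08781184507679742}
scene [-0.00736931  1.21791986  0.94187035] (412.36328750120043, 412.36328750120043, 251.99059102213684, 190.56902494887674) -0.11605401356862806
side [0.45327372 1.40365304 0.74370441] (496.68117141876854, 496.68117141876854, 253.33561953932542, 191.29319187519118) -0.022996440515704646
wrist [0.18950526 0.57371646 0.38280088] (342.68835387701165, 342.68835387701165, 253.6156332856211, 191.48605807733108) 0.020767722226805913
```

View pics/scene0.png

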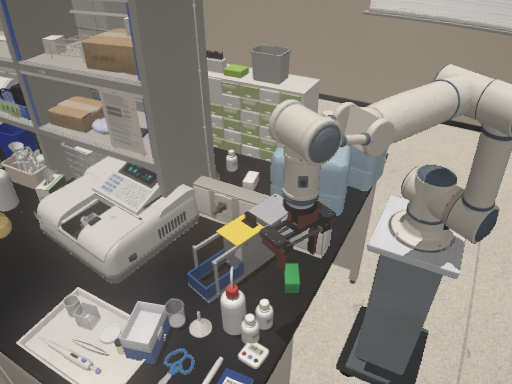

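View pics/side0.png

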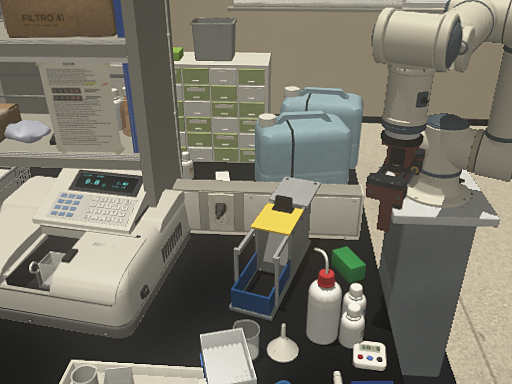

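View pics/wrist0.png

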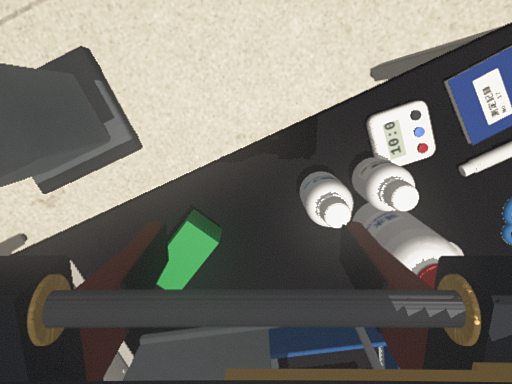

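The scene camera shows the chute (yellow shutter near (240,230)), a green decoy at (291,277), and white items behind the duct at (250,180) and (232,160). I'll look closer.

```bash
python3 - <<'E'
from h import *
s=load('scene0');d=load('side0')
crop(s,170,130,350,310,4,'s0c');crop(d,160,130,380,320,3.6,'d0c')
for n,u in(('scene',(250,180)),('scene',(232,168)),('scene',(291,277)),('scene',(190,190)),('scene',(330,250))): print(u,onz(s,u,0.02))
for n,u in(('side',(222,178)),('side',(187,175))): print(u,onz(d,u,0.02))
E
```

```text
(250, 180) [0.6679439  0.03434318 0.02      ]
(232, 168) [ 0.77800608 -0.00951045  0.02      ]
(291, 277) [0.30999257 0.42957479 0.02      ]
(190, 190) [0.84176761 0.20127759 0.02      ]
(330, 250) [0.24685593 0.26678397 0.02      ]
(222, 178) [0.66602574 0.00556193 0.02      ]
(187, 175) [ 0.78179807 -0.00759169  0.02      ]
```

View pics/s0c.png

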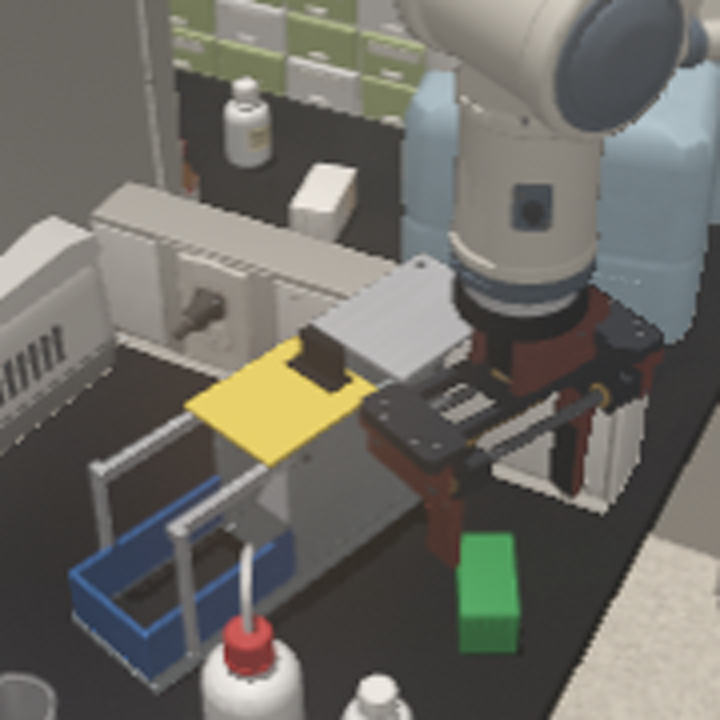

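View pics/d0c.png

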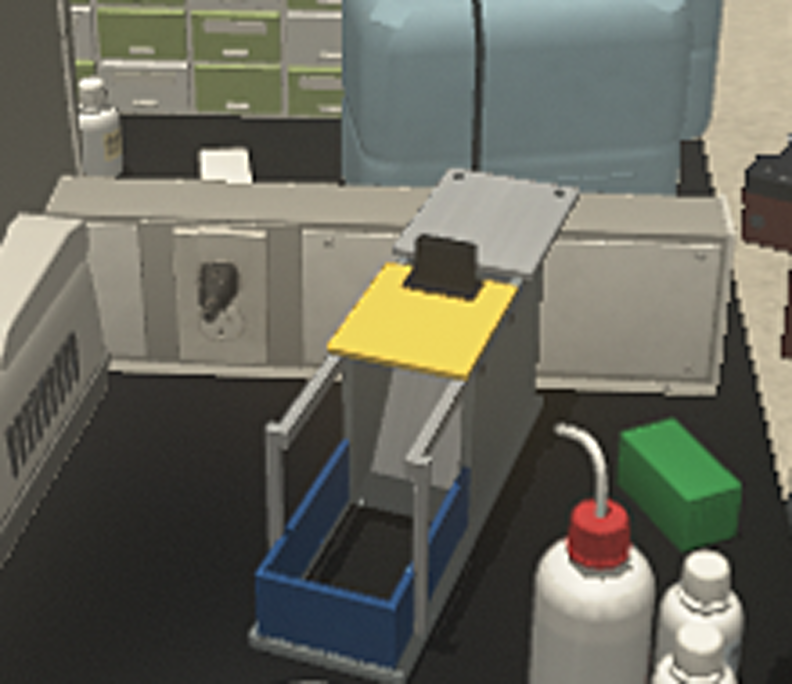

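```bash
python3 - <<'E'
from h import *
s=load('scene0');d=load('side0')
c=lambda x,y:(x/3.6+160,y/3.6+130)
e=lambda x,y:(x/4+170,y/4+130)
print('side z.145');
for n,u in dict(rl=c(450,172),rr=c(578,192),ll=c(395,250),lr=c(528,275),shl=c(390,266),shr=c(520,285),sfl=c(328,346),sfr=c(465,374)).items(): print(n,onz(d,u,.145).round(4))
print('scene')
for n,u in dict(rl=e(422,256),shL=e(300,337),shR=e(378,385),sfl=e(187,405),sfr=e(268,463)).items(): print(n,onz(s,u,.145).round(4))
crop(s,225,160,285,200,12,'s0d')
d2=load('wrist0')
E
```

```text
side z.145
rl [0.4635 0.2341 0.145 ]
rr [0.3712 0.2591 0.145 ]
ll [0.498  0.3524 0.145 ]
lr [0.4088 0.3795 0.145 ]
shl [0.5003 0.3742 0.145 ]
shr [0.4142 0.3928 0.145 ]
sfl [0.5334 0.4752 0.145 ]
sfr [0.4485 0.5003 0.145 ]
scene
rl [0.4623 0.2283 0.145 ]
shL [0.4991 0.3665 0.145 ]
shR [0.4199 0.3892 0.145 ]
sfl [0.5336 0.474  0.145 ]
sfr [0.4497 0.4996 0.145 ]
```

View pics/s0d.png

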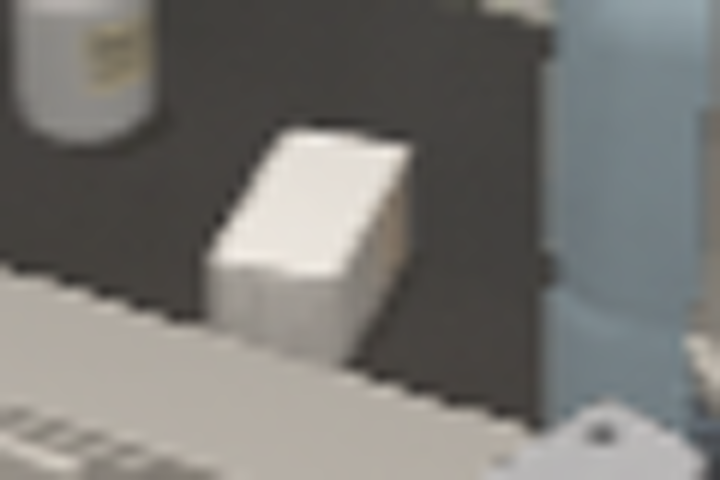

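```bash
python3 - <<'E'
from h import *
s=load('scene0');d=load('side0')
g=lambda x,y:(x/12+225,y/12+160)
print('carton top')
for u in((290,130),(412,150),(340,278),(212,262)): print(onz(s,g(*u),.042).round(4))
print('bottle base',onz(s,g(85,140),0).round(4))
print('duct top near, far (z .128)')
for u in((93/4+170,215/4+130),(130/4+170,184/4+130),(400/4+170,262/4+130)): print(onz(s,u,.128).round(4))
for u in((50/3.6+160,215/3.6+130),(68/3.6+160,178/3.6+130),(725/3.6+160,232/3.6+130),(722/3.6+160,200/3.6+130)): print('side',onz(d,u,.128).round(4))
print('canister'); 
print(onz(s,(271,200),0),onz(s,(343,213),0))
print(tri([(s,(271,152)),(d,(256,125))]))
E
```

```text
carton top
[0.6866 0.0065 0.042 ]
[ 0.6445 -0.0013  0.042 ]
[0.6299 0.0758 0.042 ]
[0.671  0.0867 0.042 ]
bottle base [ 0.7799 -0.0116  0.    ]
duct top near, far (z .128)
[0.7543 0.2842 0.128 ]
[0.7531 0.2285 0.128 ]
[0.4849 0.2232 0.128 ]
side [0.7503 0.2892 0.128 ]
side [0.7495 0.2308 0.128 ]
side [0.2675 0.2803 0.128 ]
side [0.2643 0.2317 0.128 ]
canister
[5.45948795e-01 9.08539169e-02 1.11022302e-16] [ 2.77031613e-01  4.10696713e-02 -1.11022302e-16]
[0.54394067 0.10762181 0.23186825]
```

```bash
cat >> h.py <<'E'
def delta(p,yaw=None,grasp=True,q0=None):
    """world grasp point target p, tool down with jaw yaw (deg, mod 180) -> tool cm + rotvec; p is grasp point if grasp"""
    s=ctrl.sense(); R0=R.from_quat(s['orientation']); p=np.array(p,float)
    if yaw is None: Rt=R0
    else:
        y=np.radians(yaw); c=[]
        for yy in(y,y+np.pi):
            X=np.array([np.cos(yy),np.sin(yy),0]);Z=np.array([0,0,-1.]);Y=np.cross(Z,X)
            c.append(R.from_matrix(np.c_[X,Y,Z]))
        Rt=min(c,key=lambda r:(R0.inv()*r).magnitude())
    if grasp: p=p-Rt.apply([0,0,.163])
    dl=R0.inv().apply(p-s['tool_pos'])*100; rv=(R0.inv()*Rt).as_rotvec()
    n=np.ceil(max(np.linalg.norm(dl)/4.17,np.degrees(np.linalg.norm(rv))/7.16))
    print('t',dl.round(2),'a',rv.round(3),'rows>=',n,'TCP',p.round(4))
def st():
    s=ctrl.sense();r=R.from_quat(s['orientation']).as_matrix()
    print('clk',round(s['clock'],2),'gp',(s['tool_pos']+.163*r[:,2]).round(4),'jawyaw',np.degrees(np.arctan2(r[1,0],r[0,0])).round(2),'tilt',r[:,2].round(3),'F',s['contact_force'].round(1),'w',round(s['width'],4),'q',s['qpos'].round(2))
E
python3 - <<'E'
from h import *
print(ctrl.camera('wrist')['tool_from_camera'])
st();delta((.42,.33,.26),73.8)
E
```

```text
[[ 9.99999744e-01 -3.65883194e-04  6.15504082e-04  2.76192507e-04]
 [ 1.96421233e-04  9.66787992e-01  2.55579615e-01 -6.85863938e-02]
 [-6.88574241e-04 -2.55579428e-01  9.66787816e-01  2.08085316e-02]
 [ 0.00000000e+00  0.00000000e+00  0.00000000e+00  1.00000000e+00]]
clk 0.2 gp [0.2516 0.5445 0.2409] jawyaw 65.21 tilt [-0.001 -0.001 -1.   ] F [-0.1 -0.2 -0.4] w 0.0879 q [ 1.08  0.09  1.23  0.    1.82 -0.06]
t [-12.43  24.29  -1.89] a [-0.     0.001 -0.15 ] rows>= 7.0 TCP [0.42  0.33  0.423]
```

```bash
python3 -m jog '[{"tx":-4,"ty":3,"tz":-2,"az":-0.12},{"tx":-6,"ty":7,"tz":-2,"az":-0.15},{"tx":-8,"ty":11,"tz":-2,"az":-0.15},{"tx":-10,"ty":15,"tz":-2,"az":-0.15},{"tx":-11,"ty":18.5,"tz":-2,"az":-0.15},{"tx":-12,"ty":22,"tz":-2,"az":-0.15},{"tx":-12.4,"ty":24.3,"tz":-2,"az":-0.15},{"tx":-12.4,"ty":24.3,"tz":-2,"az":-0.15},{"tx":-12.4,"ty":24.3,"tz":-2,"az":-0.15}]'; python3 - <<'E'
from h import *
st()
d=cam('wrist');save('wrist1',d);crop(d,0,0,512,384,1.5,'wrist1')
d=cam('scene');save('scene1',d);crop(d,170,130,350,310,4,'scene1')
E
```

```text
clk 0.2 gp [0.2516 0.5445 0.2409] jawyaw 65.21 tilt [-0.001 -0.001 -1.   ] F [-0.1 -0.2 -0.4] w 0.0879 q [ 1.08  0.09  1.23  0.    1.82 -0.06]$[0]: bad value
```

View pics/wrist1.png

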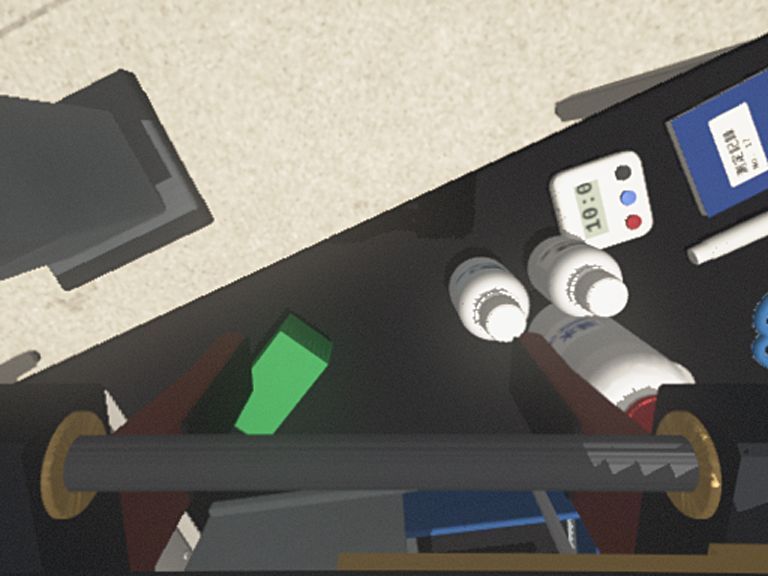

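```bash
python3 -m jog '[{"tx":-12.4,"ty":24.3,"tz":-2,"ax":0,"ay":0,"az":-0.15,"grip":0},{"tx":-12.4,"ty":24.3,"tz":-2,"ax":0,"ay":0,"az":-0.15,"grip":0},{"tx":-12.4,"ty":24.3,"tz":-2,"ax":0,"ay":0,"az":-0.15,"grip":0},{"tx":-12.4,"ty":24.3,"tz":-2,"ax":0,"ay":0,"az":-0.15,"grip":0},{"tx":-12.4,"ty":24.3,"tz":-2,"ax":0,"ay":0,"az":-0.15,"grip":0},{"tx":-12.4,"ty":24.3,"tz":-2,"ax":0,"ay":0,"az":-0.15,"grip":0},{"tx":-12.4,"ty":24.3,"tz":-2,"ax":0,"ay":0,"az":-0.15,"grip":0},{"tx":-12.4,"ty":24.3,"tz":-2,"ax":0,"ay":0,"az":-0.15,"grip":0},{"tx":-12.4,"ty":24.3,"tz":-2,"ax":0,"ay":0,"az":-0.15,"grip":0},{"tx":-12.4,"ty":24.3,"tz":-2,"ax":0,"ay":0,"az":-0.15,"grip":0}]'; python3 - <<'E'
from h import *
st()
d=cam('wrist');save('wrist1',d);crop(d,0,0,512,384,1.5,'wrist1b')
d=cam('scene');save('scene1',d);crop(d,170,130,350,310,4,'scene1b')
E
```

```text
clock: 1.13
tool_pos: [0.42, 0.3305, 0.4242]
orientation: [0.8, 0.6, -0.0, -0.0]
contact_force: [0.2, -0.3, 0.4]
width: 0.0881
clk 1.13 gp [0.4199 0.3305 0.2612] jawyaw 73.79 tilt [-0.001 -0.    -1.   ] F [ 0.2 -0.3  0.4] w 0.0881 q [ 0.6  -0.08  1.37  0.    1.85 -0.68]
```

View pics/wrist1b.png

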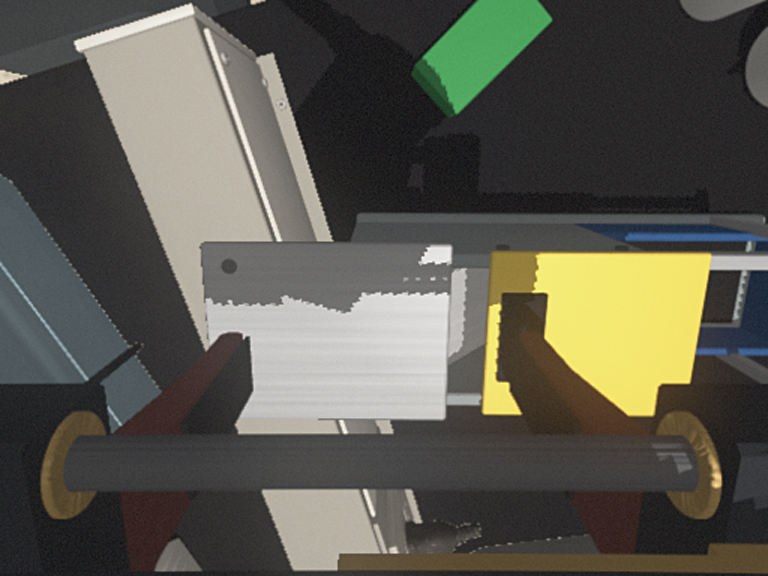

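```bash
python3 - <<'E'
from h import *
w=load('wrist1')
P={n:onz(w,(u[0]/1.5-.17,u[1]/1.5-.17),.145) for n,u in dict(rr=(202,242),lr=(452,245),ll=(445.5,419),nr=(491,252),nl=(483,414),fr=(710,254)).items()}
for n in P: print(n,P[n].round(4))
v=lambda a,b:(P[b]-P[a])[:2]
for a,b in(('rr','lr'),('ll','lr'),('nr','fr'),('nl','nr'),('rr','nr')):
    q=v(a,b);print(a,b,np.linalg.norm(q),np.degrees(np.arctan2(q[1],q[0])))
lip=(P['lr']+P['ll'])/2; sh=(P['nr']+P['nl'])/2
print('lip',lip,'sh',sh)
for t in [onz(w,(502/1.5,293/1.5),.177),onz(w,(547/1.5,294/1.5),.177)]: print('handle top r',t)
E
```

```text
rr [0.3715 0.2505 0.145 ]
lr [0.4083 0.3719 0.145 ]
ll [0.5024 0.3443 0.145 ]
nr [0.4174 0.3901 0.145 ]
nl [0.5052 0.3651 0.145 ]
fr [0.4494 0.496  0.145 ]
rr lr 0.1268351612550166 73.10683702794782
ll lr 0.09804802079739633 163.66706043084238
nr fr 0.1106885143504116 73.17790840532561
nl nr 0.09131659600329925 164.08965980035495
rr nr 0.14692134714615085 71.7847269294285
lip [0.45538172 0.35810406 0.145     ] sh [0.46131444 0.37757101 0.145     ]
handle top r [0.42967335 0.38569236 0.177     ]
handle top r [0.43585131 0.40524617 0.177     ]
```

View pics/scene1b.png

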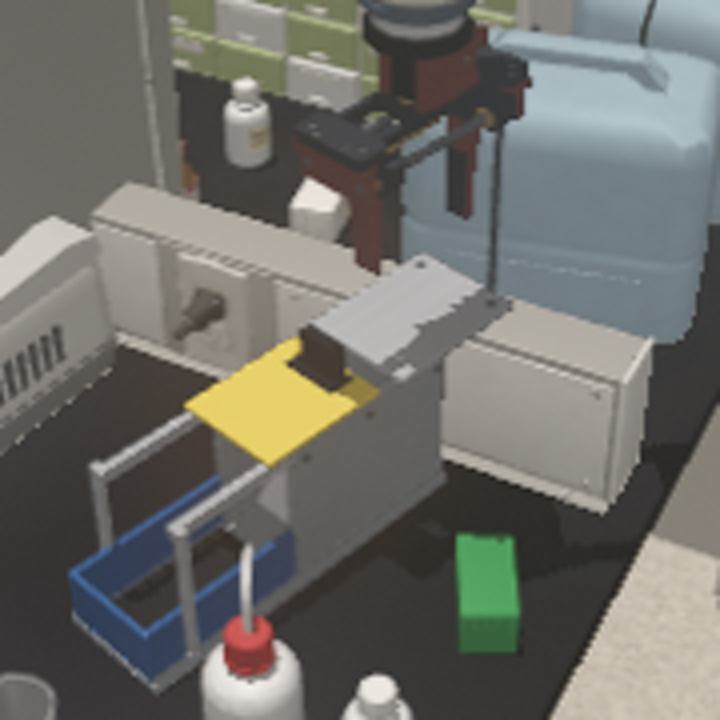

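```bash
python3 - <<'E'
from h import *
delta((.464,.3925,.23),73.5);delta((.464,.3925,.170),73.5)
E
```

```text
t [7.12 2.57 3.11] a [-0.001  0.001  0.007] rows>= 2.0 TCP [0.464  0.3925 0.393 ]
t [7.13 2.57 9.11] a [-0.001  0.001  0.007] rows>= 3.0 TCP [0.464  0.3925 0.333 ]
```

```bash
python3 -m jog '[{"tx":7.1,"ty":2.6,"tz":3,"ax":0,"ay":0,"az":0,"grip":0},{"tx":7.1,"ty":2.6,"tz":3,"ax":0,"ay":0,"az":0,"grip":0},{"tx":7.1,"ty":2.6,"tz":3,"ax":0,"ay":0,"az":0,"grip":0},{"tx":7.1,"ty":2.6,"tz":3,"ax":0,"ay":0,"az":0,"grip":0},{"tx":7.1,"ty":2.6,"tz":5,"ax":0,"ay":0,"az":0,"grip":0},{"tx":7.1,"ty":2.6,"tz":7,"ax":0,"ay":0,"az":0,"grip":0},{"tx":7.1,"ty":2.6,"tz":9.1,"ax":0,"ay":0,"az":0,"grip":0},{"tx":7.1,"ty":2.6,"tz":9.1,"ax":0,"ay":0,"az":0,"grip":0},{"tx":7.1,"ty":2.6,"tz":9.1,"ax":0,"ay":0,"az":0,"grip":0}]'; python3 - <<'E'
from h import *
st()
d=cam('wrist');save('wrist2',d);crop(d,0,0,512,384,1.5,'wrist2')
E
```

```text
clock: 1.98
tool_pos: [0.4632, 0.3921, 0.3337]
orientation: [0.799, 0.601, -0.001, -0.0]
contact_force: [0.5, -0.2, 0.8]
width: 0.0881
clk 1.98 gp [0.463  0.392  0.1707] jawyaw 73.94 tilt [-0.001 -0.001 -1.   ] F [ 0.5 -0.2  0.8] w 0.0881 q [ 0.65  0.11  1.34  0.    1.7  -0.64]
```

View pics/wrist2.png

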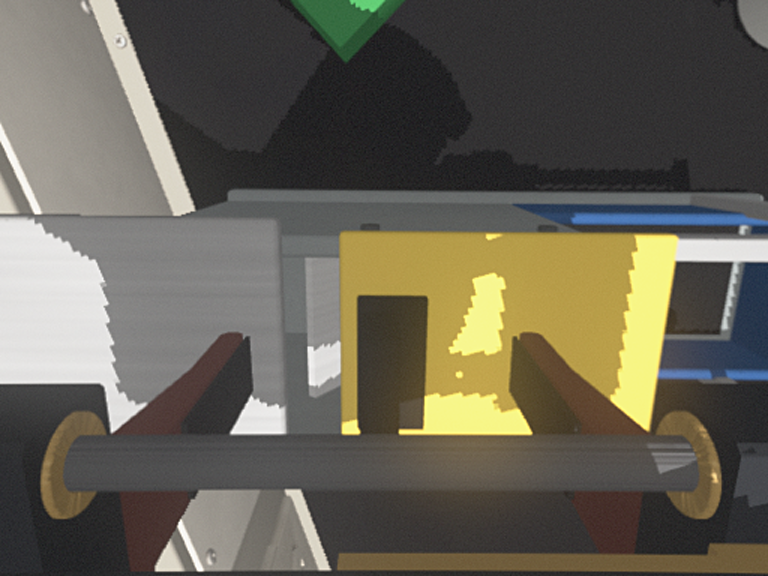

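```bash
python3 -m jog '[{"tx":0,"ty":0,"tz":0,"ax":0,"ay":0,"az":0,"grip":1},{"tx":0,"ty":0,"tz":0,"ax":0,"ay":0,"az":0,"grip":1},{"tx":0,"ty":0,"tz":0,"ax":0,"ay":0,"az":0,"grip":1},{"tx":0,"ty":0,"tz":0,"ax":0,"ay":0,"az":0,"grip":1},{"tx":0,"ty":0,"tz":0,"ax":0,"ay":0,"az":0,"grip":1},{"tx":0,"ty":0,"tz":0,"ax":0,"ay":0,"az":0,"grip":1},{"tx":0,"ty":0,"tz":0,"ax":0,"ay":0,"az":0,"grip":1},{"tx":0,"ty":0,"tz":0,"ax":0,"ay":0,"az":0,"grip":1}]' 20; python3 - <<'E'
from h import *
st()
w=load('wrist2')
a=onz(w,(281/1.5,219/1.5),.145);b=onz(w,(341/1.5,234/1.5),.145);c=onz(w,(677/1.5,236/1.5),.145);e=onz(w,(284/1.5,405/1.5),.145)
u=np.array([.284,.959,0]);print(a,b,c,e,(b-a)@u,(b-e)@u)
l=np.array([.959,-.284,0]); print('lip mid',a+50*l/1000,'sh mid',b+46*l/1000)
E
```

```text
clock: 2.7
tool_pos: [0.4635, 0.3922, 0.335]
orientation: [0.799, 0.601, 0.0, -0.0]
contact_force: [-1.0, 0.1, 0.3]
width: 0.0382
clk 2.7 gp [0.4637 0.3923 0.172 ] jawyaw 73.93 tilt [ 0.001  0.001 -1.   ] F [-1.   0.1  0.3] w 0.0382 q [ 0.65  0.11  1.34  0.    1.7  -0.64]
[0.40876352 0.37405592 0.145     ] [0.4188708 0.3914029 0.145    ] [0.45004115 0.49683578 0.145     ] [0.4722932  0.35348098 0.145     ] 0.01950622366778322 0.021195159958562283
lip mid [0.45671352 0.35985592 0.145     ] sh mid [0.4629848 0.3783389 0.145    ]
```

```bash
python3 -m jog '[{"tx":0,"ty":0,"tz":0,"ax":0,"ay":0,"az":0,"grip":1},{"tx":0,"ty":0,"tz":0,"ax":0,"ay":0,"az":0,"grip":1},{"tx":0,"ty":0,"tz":0,"ax":0,"ay":0,"az":0,"grip":1},{"tx":0,"ty":0,"tz":0,"ax":0,"ay":0,"az":0,"grip":1},{"tx":0,"ty":0,"tz":0,"ax":0,"ay":0,"az":0,"grip":1},{"tx":0,"ty":0,"tz":0,"ax":0,"ay":0,"az":0,"grip":1}]' 20; python3 - <<'E'
from h import *
st()
E
```

```text
clock: 3.2
tool_pos: [0.4635, 0.3921, 0.335]
orientation: [0.799, 0.601, 0.0, -0.0]
contact_force: [-0.6, -0.8, 0.4]
width: 0.0118
clk 3.2 gp [0.4636 0.3922 0.172 ] jawyaw 73.91 tilt [ 0.  0. -1.] F [-0.6 -0.8  0.4] w 0.0118 q [ 0.65  0.11  1.34  0.    1.7  -0.64]
```

```bash
python3 -m jog '[{"tx":1.5,"ty":0,"tz":0,"ax":0,"ay":0,"az":0,"grip":1},{"tx":3,"ty":0,"tz":0,"ax":0,"ay":0,"az":0,"grip":1},{"tx":4.5,"ty":0,"tz":0,"ax":0,"ay":0,"az":0,"grip":1},{"tx":6,"ty":0,"tz":0,"ax":0,"ay":0,"az":0,"grip":1},{"tx":7,"ty":0.05,"tz":0,"ax":0,"ay":0,"az":0,"grip":1},{"tx":7.5,"ty":0.05,"tz":0,"ax":0,"ay":0,"az":0,"grip":1},{"tx":7.8,"ty":0.05,"tz":0,"ax":0,"ay":0,"az":0,"grip":1},{"tx":7.8,"ty":0.05,"tz":0,"ax":0,"ay":0,"az":0,"grip":1}]' 20; python3 - <<'E'
from h import *
st()
E
```

```text
clock: 3.87
tool_pos: [0.4858, 0.4672, 0.335]
orientation: [0.799, 0.601, 0.001, -0.0]
contact_force: [1.6, 0.7, 0.1]
width: 0.0118
clk 3.87 gp [0.486  0.4674 0.172 ] jawyaw 73.91 tilt [ 0.001  0.001 -1.   ] F [1.6 0.7 0.1] w 0.0118 q [ 0.72  0.29  1.13  0.    1.72 -0.57]
```

```bash
python3 -m jog '[{"tx":0.2,"ty":0,"tz":0,"ax":0,"ay":0,"az":0,"grip":1},{"tx":0.4,"ty":0,"tz":0,"ax":0,"ay":0,"az":0,"grip":1},{"tx":0.5,"ty":0,"tz":0,"ax":0,"ay":0,"az":0,"grip":1},{"tx":0.5,"ty":0,"tz":0,"ax":0,"ay":0,"az":0,"grip":1}]' 20; python3 - <<'E'
from h import *
st()
E
```

```text
clock: 4.2
tool_pos: [0.4868, 0.4693, 0.3349]
orientation: [0.8, 0.6, -0.004, 0.002]
contact_force: [-7.0, -16.0, 4.6]
width: 0.012
clk 4.2 gp [0.4863 0.4681 0.1719] jawyaw 73.79 tilt [-0.003 -0.007 -1.   ] F [ -7.  -16.    4.6] w 0.012 q [ 0.72  0.3   1.12 -0.    1.73 -0.57]
```

```bash
python3 -m jog '[{"tx":-0.2,"ty":0,"tz":0,"ax":0,"ay":0,"az":0,"grip":1},{"tx":-0.2,"ty":0,"tz":0,"ax":0,"ay":0,"az":0,"grip":0.6},{"tx":-0.2,"ty":0,"tz":0,"ax":0,"ay":0,"az":0,"grip":0.6},{"tx":-0.2,"ty":0,"tz":0,"ax":0,"ay":0,"az":0,"grip":0.6},{"tx":-0.2,"ty":0,"tz":0,"ax":0,"ay":0,"az":0,"grip":0.5},{"tx":-0.2,"ty":0,"tz":-1,"ax":0,"ay":0,"az":0,"grip":0},{"tx":-0.2,"ty":0,"tz":-4,"ax":0,"ay":0,"az":0,"grip":0},{"tx":-0.2,"ty":0,"tz":-7,"ax":0,"ay":0,"az":0,"grip":0}]' 20; python3 - <<'E'
from h import *
st()
d=cam('wrist');save('wrist3',d);crop(d,0,0,512,384,1.5,'wrist3')
d=cam('side');save('side3',d);crop(d,160,130,380,320,3.6,'side3')
E
```

```text
clock: 4.87
tool_pos: [0.4863, 0.468, 0.4043]
orientation: [0.8, 0.6, -0.005, 0.002]
contact_force: [0.9, 1.1, 0.5]
width: 0.0551
clk 4.87 gp [0.4853 0.4664 0.2413] jawyaw 73.81 tilt [-0.006 -0.01  -1.   ] F [0.9 1.1 0.5] w 0.0551 q [ 0.72  0.31  0.99 -0.    1.86 -0.57]
```

View pics/wrist3.png

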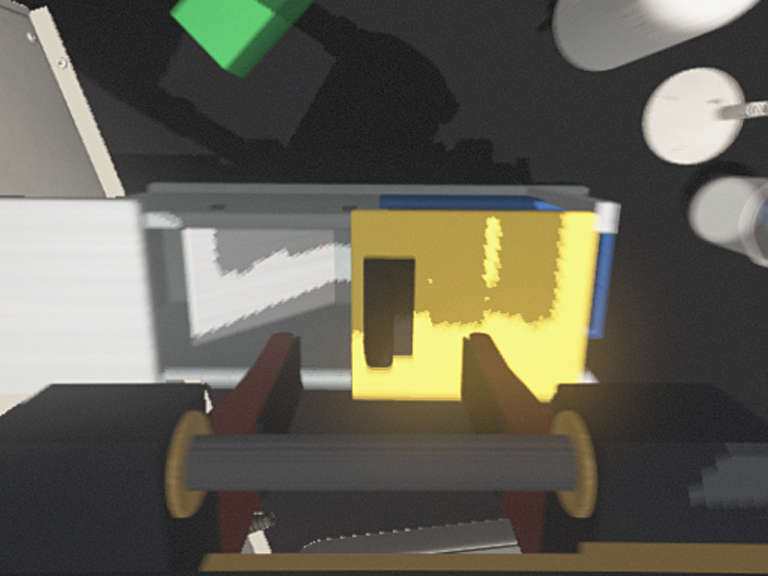

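View pics/side3.png

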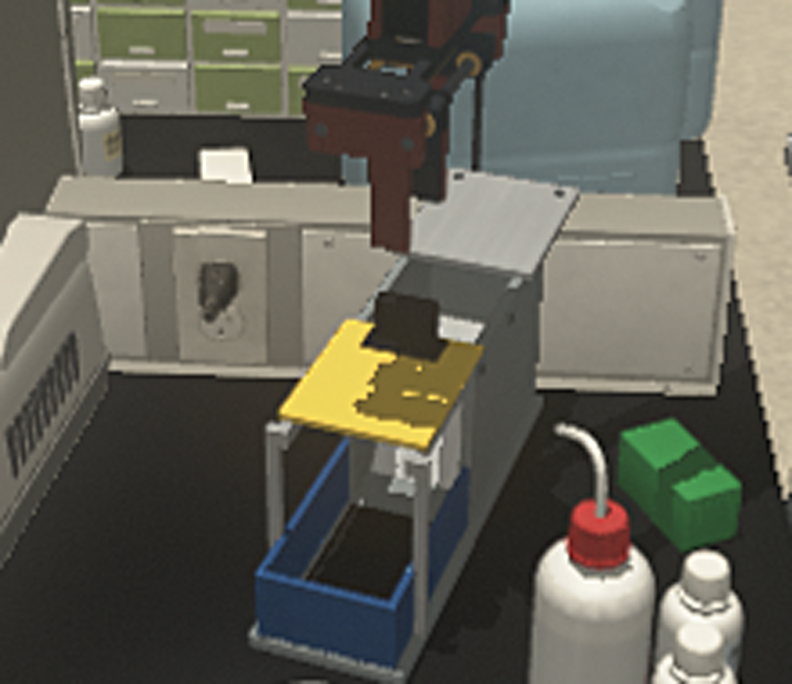

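```bash
python3 - <<'E'
from h import *
w=load('wrist3');g=lambda x,y:onz(w,(x/1.5-.17,y/1.5-.17),.145)
u=np.array([.2865,.958,0]);print((g(352,210)-g(143,203))@u,(g(353,398)-g(157,385))@u)
delta((.655,.06,.27),11)
E
```

```text
0.09617521058254155 0.09894657993352382
t [-34.46  27.6   -1.92] a [ 0.003 -0.004  1.096] rows>= 11.0 TCP [0.655 0.06  0.433]
```

```bash
python3 -m jog '[{"tx":0,"ty":0,"tz":0,"ax":0,"ay":0,"az":0,"grip":0.6},{"tx":0,"ty":0,"tz":0,"ax":0,"ay":0,"az":0,"grip":0.6},{"tx":0,"ty":0,"tz":0,"ax":0,"ay":0,"az":0,"grip":0.6},{"tx":0,"ty":0,"tz":0,"ax":0,"ay":0,"az":0,"grip":0.6},{"tx":0,"ty":0,"tz":3.5,"ax":0,"ay":0,"az":0,"grip":0.6},{"tx":0,"ty":0,"tz":6.8,"ax":0,"ay":0,"az":0,"grip":0.6},{"tx":0.4,"ty":0,"tz":6.8,"ax":0,"ay":0,"az":0,"grip":0.6},{"tx":0.9,"ty":0,"tz":6.8,"ax":0,"ay":0,"az":0,"grip":0.6},{"tx":1.2,"ty":0,"tz":6.8,"ax":0,"ay":0,"az":0,"grip":0.6},{"tx":1.4,"ty":0,"tz":6.8,"ax":0,"ay":0,"az":0,"grip":0.6},{"tx":1.6,"ty":0,"tz":6.8,"ax":0,"ay":0,"az":0,"grip":0.6},{"tx":1.7,"ty":0,"tz":6.8,"ax":0,"ay":0,"az":0,"grip":0.6}]' 20; python3 - <<'E'
from h import *
st()
E
```

```text
clock: 5.97
tool_pos: [0.491, 0.4814, 0.3453]
orientation: [0.801, 0.599, -0.005, 0.005]
contact_force: [-11.8, -24.8, -2.1]
width: 0.0353
clk 5.97 gp [0.4907 0.4793 0.1823] jawyaw 73.64 tilt [-0.002 -0.013 -1.   ] F [-11.8 -24.8  -2.1] w 0.0353 q [ 0.73  0.33  1.06 -0.01  1.76 -0.56]
```

```bash
python3 -m jog '[{"tx":-0.8,"ty":0,"tz":0,"ax":0,"ay":0,"az":0,"grip":0.6},{"tx":-0.9,"ty":0,"tz":0,"ax":0,"ay":0,"az":0,"grip":0.6},{"tx":-0.9,"ty":0,"tz":-3,"ax":0,"ay":0,"az":0,"grip":0.6},{"tx":-0.9,"ty":0,"tz":-7,"ax":0,"ay":0,"az":0,"grip":0},{"tx":-0.9,"ty":0,"tz":-9,"ax":0,"ay":0,"az":0,"grip":0}]' 20; python3 - <<'E'
from h import *
st()
d=cam('wrist');save('wrist4',d);crop(d,0,0,512,384,1.5,'wrist4')
delta((.655,.06,.27),11)
E
```

```text
clock: 6.38
tool_pos: [0.4881, 0.474, 0.4432]
orientation: [0.8, 0.599, 0.0, 0.004]
contact_force: [0.2, 0.2, 1.8]
width: 0.045
clk 6.38 gp [0.4889 0.473  0.2802] jawyaw 73.66 tilt [ 0.005 -0.006 -1.   ] F [0.2 0.2 1.8] w 0.045 q [ 0.72  0.33  0.89 -0.01  1.92 -0.57]
t [-35.01  27.67   1.71] a [ 0.008 -0.007  1.094] rows>= 11.0 TCP [0.655 0.06  0.433]
```

View pics/wrist4.png

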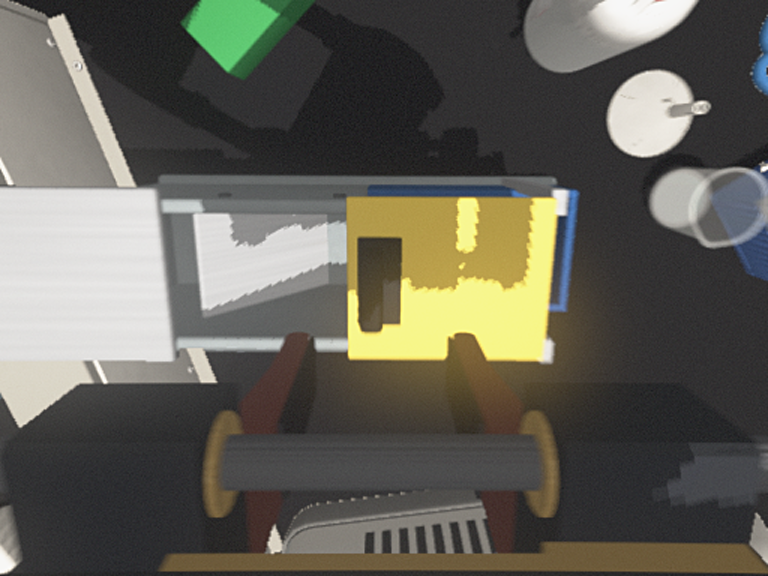

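```bash
python3 -m jog '[{"tx":-35,"ty":27.7,"tz":1,"ax":0.008,"ay":-0.007,"az":1.094,"grip":0},{"tx":-35,"ty":27.7,"tz":1,"ax":0.008,"ay":-0.007,"az":1.094,"grip":0},{"tx":-35,"ty":27.7,"tz":1,"ax":0.008,"ay":-0.007,"az":1.094,"grip":0},{"tx":-35,"ty":27.7,"tz":1,"ax":0.008,"ay":-0.007,"az":1.094,"grip":0},{"tx":-35,"ty":27.7,"tz":1,"ax":0.008,"ay":-0.007,"az":1.094,"grip":0},{"tx":-35,"ty":27.7,"tz":1,"ax":0.008,"ay":-0.007,"az":1.094,"grip":0},{"tx":-35,"ty":27.7,"tz":1,"ax":0.008,"ay":-0.007,"az":1.094,"grip":0},{"tx":-35,"ty":27.7,"tz":1,"ax":0.008,"ay":-0.007,"az":1.094,"grip":0},{"tx":-35,"ty":27.7,"tz":1,"ax":0.008,"ay":-0.007,"az":1.094,"grip":0},{"tx":-35,"ty":27.7,"tz":1,"ax":0.008,"ay":-0.007,"az":1.094,"grip":0},{"tx":-35,"ty":27.7,"tz":1,"ax":0.008,"ay":-0.007,"az":1.094,"grip":0},{"tx":-35,"ty":27.7,"tz":1,"ax":0.008,"ay":-0.007,"az":1.094,"grip":0},{"tx":-35,"ty":27.7,"tz":1,"ax":0.008,"ay":-0.007,"az":1.094,"grip":0},{"tx":-35,"ty":27.7,"tz":1,"ax":0.008,"ay":-0.007,"az":1.094,"grip":0}]' 20; python3 - <<'E'
from h import *
st()
d=cam('wrist');save('wrist5',d);crop(d,0,0,512,384,1.5,'wrist5')
d=cam('scene');save('scene5',d);crop(d,170,80,350,260,4,'scene5')
E
```

```text
clock: 7.6
tool_pos: [0.6552, 0.0606, 0.4418]
orientation: [0.995, 0.096, 0.002, -0.0]
contact_force: [0.4, 0.6, 0.5]
width: 0.0881
clk 7.6 gp [0.6558 0.0607 0.2788] jawyaw 11.01 tilt [ 0.003  0.001 -1.   ] F [0.4 0.6 0.5] w 0.0881 q [ 0.04  0.26  0.97  0.    1.9  -0.15]
```

View pics/wrist5.png

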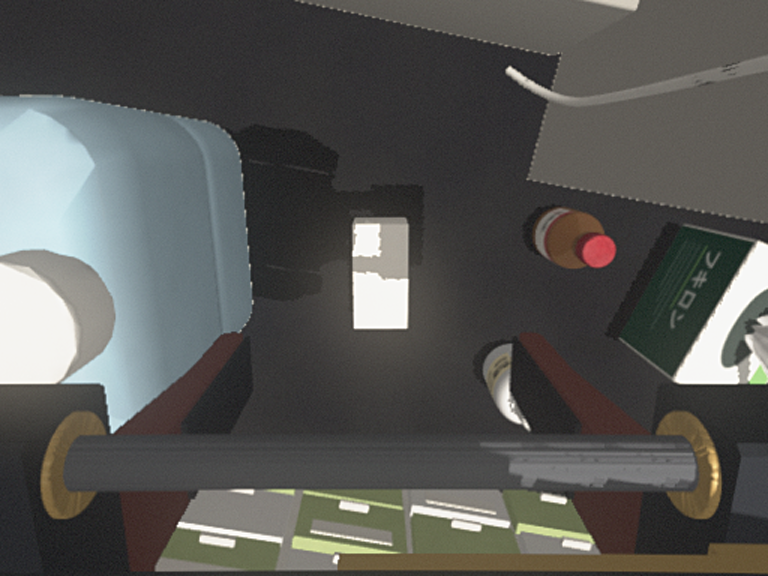

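View pics/scene5.png

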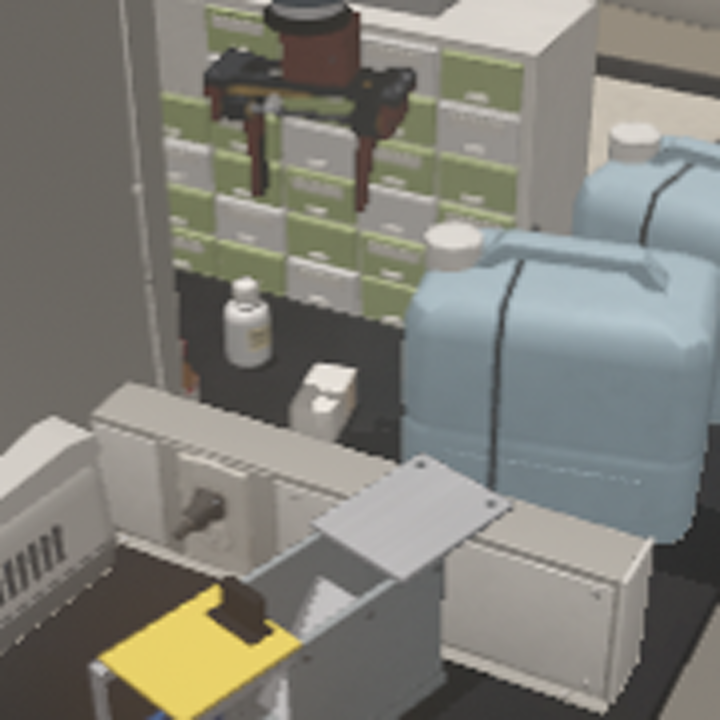

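```bash
python3 - <<'E'
from h import *
w=load('wrist5');g=lambda x,y,z:onz(w,(x/1.5-.17,y/1.5-.17),z)
P=[g(353,218,.042),g(407,218,.042),g(408,328,.042),g(354,328,.042)]
for p in P: print(p.round(4))
c=sum(P)/4;print('centre',c, np.linalg.norm(P[0]-P[1]),np.linalg.norm(P[1]-P[2]))
for a,b in((3,0),(2,1)): q=P[b]-P[a];print(np.degrees(np.arctan2(q[1],q[0])))
print('amber',g(560,262,0.0),'amber cap',g(598,250,.085)); print('white base',g(503,405,0.03),g(485,370,.03)); print('canister edge',g(252,290,.12),g(240,170,.2))
delta((.655,.045,.10),11)
crop(w,220,130,300,235,6,'w5c')
E
```

```text
[0.6335 0.079  0.042 ]
[0.6725 0.0865 0.042 ]
[0.6907 0.0029 0.042 ]
[ 0.6494 -0.005   0.042 ]
centre [0.66155178 0.04084263 0.042     ] 0.0397438850900913 0.08554946138655191
100.72657365493997
102.26630356641382
amber [ 8.08791903e-01  7.00938478e-02 -5.55111512e-17] amber cap [0.79764048 0.09446556 0.085     ]
white base [ 0.78405707 -0.05253471  0.03      ] [ 0.7617227  -0.02471745  0.03      ]
canister edge [0.58320193 0.03472595 0.12      ] [0.58754188 0.11033367 0.2       ]
t [-0.35  1.62 17.84] a [ 0.    -0.002  0.002] rows>= 5.0 TCP [0.655 0.045 0.263]
```

View pics/w5c.png

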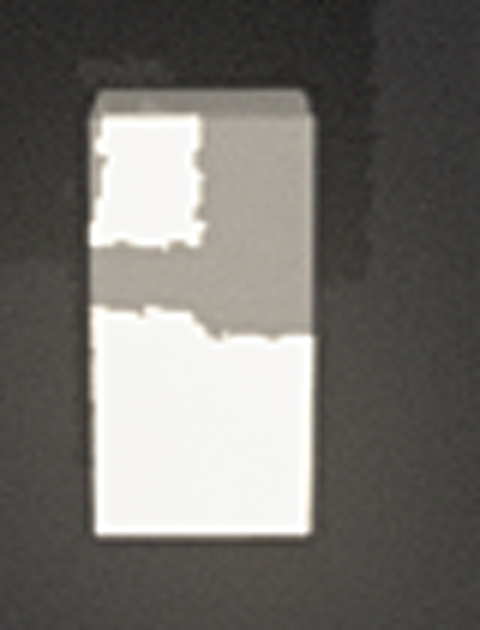

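```bash
python3 - <<'E'
from h import *
w=load('wrist5');g=lambda x,y,z:onz(w,(x/1.5-.17,y/1.5-.17),z).round(4)
for u in((240,160),(246,220),(252,290),(250,320)): print(u,'z0',g(*u,0),'z.05',g(*u,.05))
for u in((205,130),(215,200),(225,300)): print(u,'z.22',g(*u,.22))
s=load('scene0')
print('amber base-ish',g(550,240,0.),g(556,215,.0)); 
for p in((.554,.03,0),(.554,.03,.23),(.554,.09,0.1)): print(p,proj(w,p)*1.5,proj(s,p))
delta((.662,.040,.16),11.5);delta((.662,.040,.03),11.5)
E
```

```text
(240, 160) z0 [0.5366 0.1015 0.    ] z.05 [0.5492 0.1047 0.05  ]
(246, 220) z0 [0.5471 0.0552 0.    ] z.05 [0.5585 0.0639 0.05  ]
(252, 290) z0 [ 0.5594 -0.0027  0.    ] z.05 [0.5693 0.0129 0.05  ]
(250, 320) z0 [ 0.5612 -0.0295  0.    ] z.05 [ 0.5709 -0.0108  0.05  ]
(205, 130) z.22 [0.5781 0.1239 0.22  ]
(215, 200) z.22 [0.5845 0.0989 0.22  ]
(225, 300) z.22 [0.5928 0.0597 0.22  ]
amber base-ish [0.7955 0.0864 0.    ] [0.7947 0.1072 0.    ]
(0.554, 0.03, 0) [[250.27400696 251.16922587]] [[276.11015959 191.1443121 ]]
(0.554, 0.03, 0.23) [[110.22961811 359.72435032]] [[277.11827243 139.19108064]]
(0.554, 0.09, 0.1) [[223.42847963 186.86172024]] [[269.39169386 177.47432828]]
t [ 0.26  2.25 11.84] a [ 0.    -0.002 -0.007] rows>= 3.0 TCP [0.662 0.04  0.323]
t [ 0.23  2.24 24.84] a [ 0.    -0.002 -0.007] rows>= 6.0 TCP [0.662 0.04  0.193]
```

```bash
python3 -m jog '[{"tx":0.3,"ty":2.25,"tz":2,"ax":0,"ay":-0.002,"az":-0.007,"grip":0},{"tx":0.3,"ty":2.25,"tz":5,"ax":0,"ay":-0.002,"az":-0.007,"grip":0},{"tx":0.3,"ty":2.25,"tz":9,"ax":0,"ay":-0.002,"az":-0.007,"grip":0},{"tx":0.3,"ty":2.25,"tz":12,"ax":0,"ay":-0.002,"az":-0.007,"grip":0},{"tx":0.3,"ty":2.25,"tz":15,"ax":0,"ay":-0.002,"az":-0.007,"grip":0},{"tx":0.3,"ty":2.25,"tz":16,"ax":0,"ay":-0.002,"az":-0.007,"grip":0},{"tx":0.3,"ty":2.25,"tz":16,"ax":0,"ay":-0.002,"az":-0.007,"grip":0}]' 20; python3 - <<'E'
from h import *
st()
d=cam('wrist');save('wrist6',d);crop(d,0,0,512,384,1.5,'wrist6')
d=cam('scene');save('scene6',d);crop(d,170,80,350,260,4,'scene6')
E
```

```text
clock: 8.28
tool_pos: [0.6617, 0.0415, 0.2778]
orientation: [0.995, 0.101, -0.003, -0.0]
contact_force: [-0.9, 0.1, 0.5]
width: 0.0879
clk 8.28 gp [0.6608 0.0414 0.1148] jawyaw 11.61 tilt [-0.006 -0.    -1.   ] F [-0.9  0.1  0.5] w 0.0879 q [ 0.01  0.27  1.25 -0.    1.62 -0.19]
```

View pics/wrist6.png

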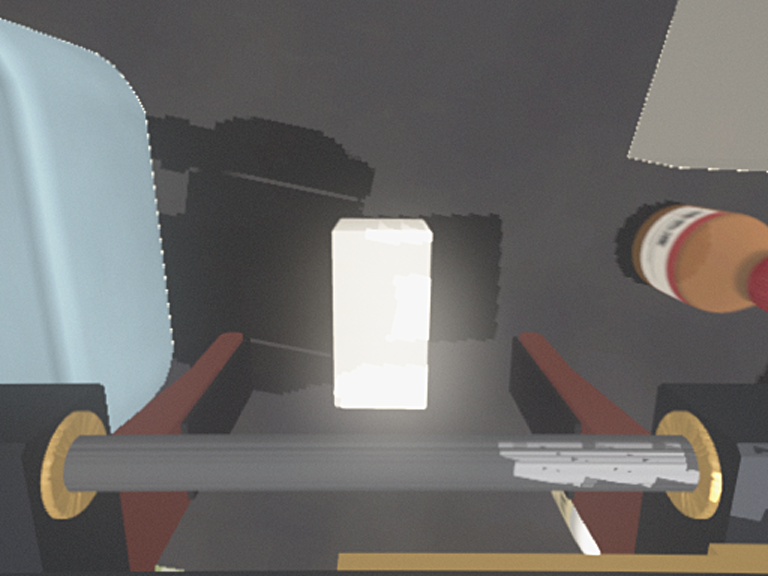

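View pics/scene6.png

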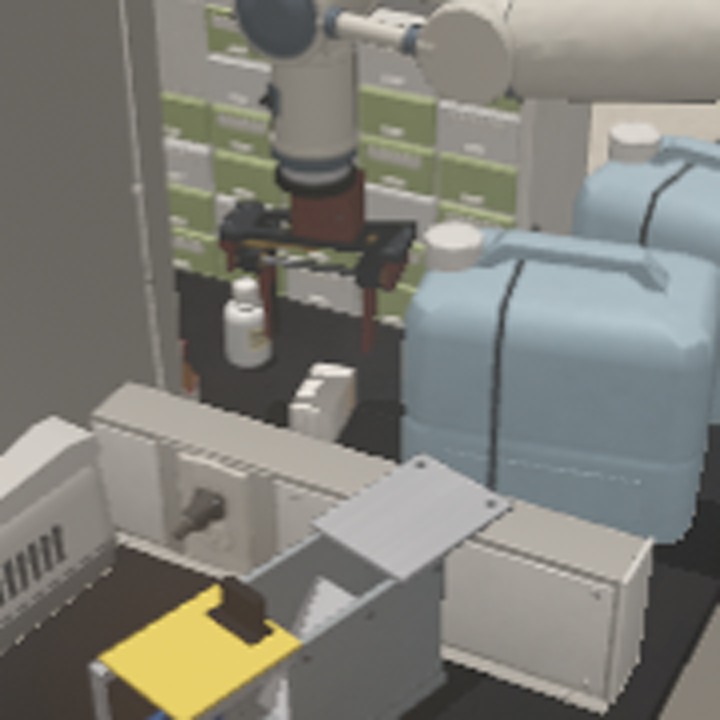

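```bash
python3 - <<'E'
from h import *
w=load('wrist6');g=lambda x,y,z:onz(w,(x/1.5-.17,y/1.5-.17),z)
P=[g(333,236,.042),g(431,236,.042),g(427,409,.042),g(334,407,.042)]
for p in P: print(p.round(4))
print(sum(P)/4)
for u in((150,150),(165,260),(172,340)): p=g(*u,.05);q=g(*u,0);print(p,p[:2]@[.98,.2],q[:2]@[.98,.2])
print('amber',g(622,265,0),g(635,230,0))
delta((.662,.040,.03),11.5)
E
```

```text
[0.6346 0.0718 0.042 ]
[0.6751 0.0801 0.042 ]
[0.6913 0.0016 0.042 ]
[ 0.6492 -0.0062  0.042 ]
[0.66256521 0.03682469 0.042     ]
[0.5597372  0.09185391 0.05      ] 0.5669132430999383 0.5450837842074201
[0.56950545 0.04947663 0.05      ] 0.5680106649006593 0.5464462131621062
[0.57581092 0.01520724 0.05      ] 0.5673361473824513 0.5456088120856506
amber [0.77849099 0.07938507 0.        ] [0.77909306 0.09771375 0.        ]
t [-0.11  0.08  9.02] a [ 0.001 -0.002  0.001] rows>= 3.0 TCP [0.662 0.04  0.193]
```

```bash
python3 -m jog '[{"tx":0,"ty":0.3,"tz":3,"ax":0,"ay":-0.002,"az":0,"grip":0},{"tx":0,"ty":0.3,"tz":6,"ax":0,"ay":-0.002,"az":0,"grip":0},{"tx":0,"ty":0.3,"tz":8,"ax":0,"ay":-0.002,"az":0,"grip":0},{"tx":0,"ty":0.3,"tz":9,"ax":0,"ay":-0.002,"az":0,"grip":0},{"tx":0,"ty":0.3,"tz":9,"ax":0,"ay":-0.002,"az":0,"grip":0},{"tx":0,"ty":0.3,"tz":9,"ax":0,"ay":-0.002,"az":0,"grip":0}]' 15; python3 - <<'E'
from h import *
st()
d=cam('wrist');save('wrist7',d);crop(d,0,0,512,384,1.5,'wrist7')
E
```

```text
clock: 8.88
tool_pos: [0.6642, 0.0382, 0.1956]
orientation: [0.995, 0.101, 0.002, 0.0]
contact_force: [0.4, -0.4, 0.5]
width: 0.0878
clk 8.88 gp [0.6647 0.0382 0.0326] jawyaw 11.58 tilt [ 0.003 -0.    -1.   ] F [ 0.4 -0.4  0.5] w 0.0878 q [ 0.01  0.32  1.34 -0.    1.48 -0.2 ]
```

View pics/wrist7.png

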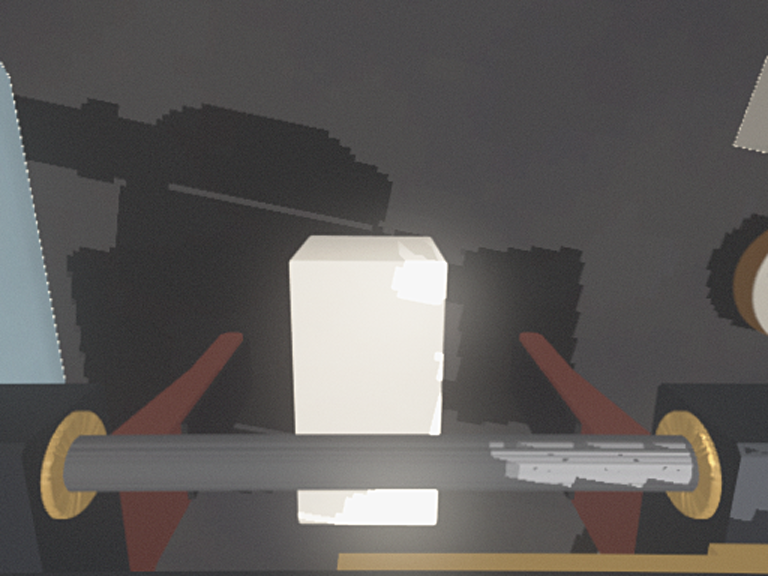

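```bash
python3 -m jog '[{"tx":-0.3,"ty":0,"tz":0.2,"ax":0,"ay":0,"az":0,"grip":0},{"tx":-0.3,"ty":0,"tz":0.2,"ax":0,"ay":0,"az":0,"grip":1},{"tx":-0.3,"ty":0,"tz":0.2,"ax":0,"ay":0,"az":0,"grip":1},{"tx":-0.3,"ty":0,"tz":0.2,"ax":0,"ay":0,"az":0,"grip":1},{"tx":-0.3,"ty":0,"tz":0.2,"ax":0,"ay":0,"az":0,"grip":1},{"tx":-0.3,"ty":0,"tz":0.2,"ax":0,"ay":0,"az":0,"grip":1},{"tx":-0.3,"ty":0,"tz":0.2,"ax":0,"ay":0,"az":0,"grip":1},{"tx":-0.3,"ty":0,"tz":0.2,"ax":0,"ay":0,"az":0,"grip":1},{"tx":-0.3,"ty":0,"tz":0.2,"ax":0,"ay":0,"az":0,"grip":1},{"tx":-0.3,"ty":0,"tz":0.2,"ax":0,"ay":0,"az":0,"grip":1},{"tx":-0.3,"ty":0,"tz":0.2,"ax":0,"ay":0,"az":0,"grip":1}]' 15; python3 - <<'E'
from h import *
st()
d=cam('wrist');save('wrist8',d);crop(d,0,0,512,384,1.5,'wrist8')
E
```

```text
clock: 9.85
tool_pos: [0.6614, 0.0376, 0.1942]
orientation: [0.995, 0.101, 0.002, 0.0]
contact_force: [0.2, -0.4, -0.2]
width: 0.042
clk 9.85 gp [0.6621 0.0375 0.0312] jawyaw 11.58 tilt [ 0.004 -0.    -1.   ] F [ 0.2 -0.4 -0.2] w 0.042 q [ 0.01  0.31  1.36 -0.    1.47 -0.2 ]
```

View pics/wrist8.png

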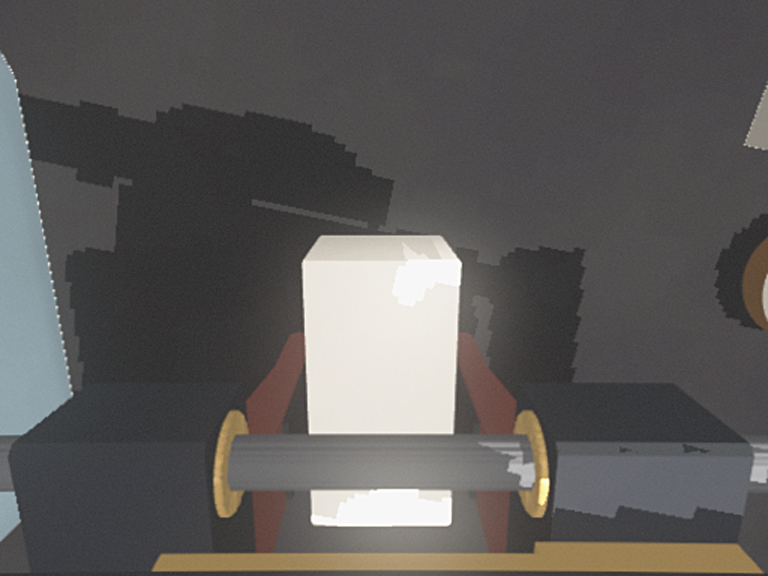

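```bash
python3 -m jog '[{"tx":0,"ty":0,"tz":-1.5,"ax":0,"ay":0,"az":0,"grip":1},{"tx":0,"ty":0,"tz":-4,"ax":0,"ay":0,"az":0,"grip":1},{"tx":0,"ty":0,"tz":-7,"ax":0,"ay":0,"az":0,"grip":1},{"tx":0,"ty":0,"tz":-10.5,"ax":0,"ay":0,"az":0,"grip":1},{"tx":0,"ty":0,"tz":-14,"ax":0,"ay":0,"az":0,"grip":1},{"tx":0,"ty":0,"tz":-17.5,"ax":0,"ay":0,"az":0,"grip":1},{"tx":0,"ty":0,"tz":-21,"ax":0,"ay":0,"az":0,"grip":1},{"tx":0,"ty":0,"tz":-23,"ax":0,"ay":0,"az":0,"grip":1},{"tx":0,"ty":0,"tz":-24,"ax":0,"ay":0,"az":0,"grip":1},{"tx":0,"ty":0,"tz":-24,"ax":0,"ay":0,"az":0,"grip":1}]' 15; python3 - <<'E'
from h import *
w=load('wrist8');g=lambda x,y,z:onz(w,(x/1.5-.17,y/1.5-.17),z)
P=[g(303,261,.042),g(461,261,.042),g(452,525,.042),g(311,525,.042)]
for p in P: print(p.round(4))
print(sum(P)/4)
st()
u=np.array([.2865,.958]);lip=np.array([.4547,.3585]);t=lip-.050*u;print(t)
delta((*t,.27),-16.65);delta((*t,.1773),-16.65)
E
```

```text
clock: 10.73
tool_pos: [0.6602, 0.0377, 0.4374]
orientation: [0.995, 0.101, 0.005, 0.001]
contact_force: [0.1, 0.6, -0.4]
width: 0.0422
[0.6348 0.0744 0.042 ]
[0.6752 0.0827 0.042 ]
[0.6918 0.0036 0.042 ]
[ 0.6504 -0.0047  0.042 ]
[0.66302221 0.03898769 0.042     ]
clk 10.73 gp [0.6618 0.0376 0.2745] jawyaw 11.58 tilt [ 0.009 -0.    -1.   ] F [ 0.1  0.6 -0.4] w 0.0422 q [ 0.01  0.27  0.97 -0.    1.89 -0.2 ]
[0.440375 0.3106  ]
t [-16.06 -31.15   0.23] a [-0.    -0.01   0.493] rows>= 9.0 TCP [0.4404 0.3106 0.433 ]
t [-16.15 -31.17   9.49] a [-0.    -0.01   0.493] rows>= 9.0 TCP [0.4404 0.3106 0.3403]
```

```bash
python3 -m jog '[{"tx":-16.1,"ty":-31.2,"tz":0.2,"ax":0,"ay":-0.01,"az":0.493,"grip":1},{"tx":-16.1,"ty":-31.2,"tz":0.2,"ax":0,"ay":-0.01,"az":0.493,"grip":1},{"tx":-16.1,"ty":-31.2,"tz":0.2,"ax":0,"ay":-0.01,"az":0.493,"grip":1},{"tx":-16.1,"ty":-31.2,"tz":0.2,"ax":0,"ay":-0.01,"az":0.493,"grip":1},{"tx":-16.1,"ty":-31.2,"tz":0.2,"ax":0,"ay":-0.01,"az":0.493,"grip":1},{"tx":-16.1,"ty":-31.2,"tz":0.2,"ax":0,"ay":-0.01,"az":0.493,"grip":1},{"tx":-16.1,"ty":-31.2,"tz":0.2,"ax":0,"ay":-0.01,"az":0.493,"grip":1},{"tx":-16.1,"ty":-31.2,"tz":0.2,"ax":0,"ay":-0.01,"az":0.493,"grip":1},{"tx":-16.1,"ty":-31.2,"tz":0.2,"ax":0,"ay":-0.01,"az":0.493,"grip":1},{"tx":-16.1,"ty":-31.2,"tz":0.2,"ax":0,"ay":-0.01,"az":0.493,"grip":1},{"tx":-16.1,"ty":-31.2,"tz":0.2,"ax":0,"ay":-0.01,"az":0.493,"grip":1},{"tx":-16.1,"ty":-31.2,"tz":0.2,"ax":0,"ay":-0.01,"az":0.493,"grip":1}]' 15; python3 - <<'E'
from h import *
st()
d=cam('wrist');save('wrist9',d);crop(d,0,0,512,384,1.5,'wrist9')
delta((.4404,.3106,.1773),-16.65)
E
```

```text
clock: 11.73
tool_pos: [0.4404, 0.3106, 0.4314]
orientation: [0.989, -0.145, -0.001, 0.001]
contact_force: [0.3, -0.3, -0.3]
width: 0.0417
clk 11.73 gp [0.44   0.3103 0.2684] jawyaw -16.69 tilt [-0.002 -0.002 -1.   ] F [ 0.3 -0.3 -0.3] w 0.0417 q [ 0.55 -0.06  1.34 -0.    1.87  0.84]
t [-0.03 -0.04  9.15] a [ 0.002  0.001 -0.002] rows>= 3.0 TCP [0.4404 0.3106 0.3403]
```

View pics/wrist9.png

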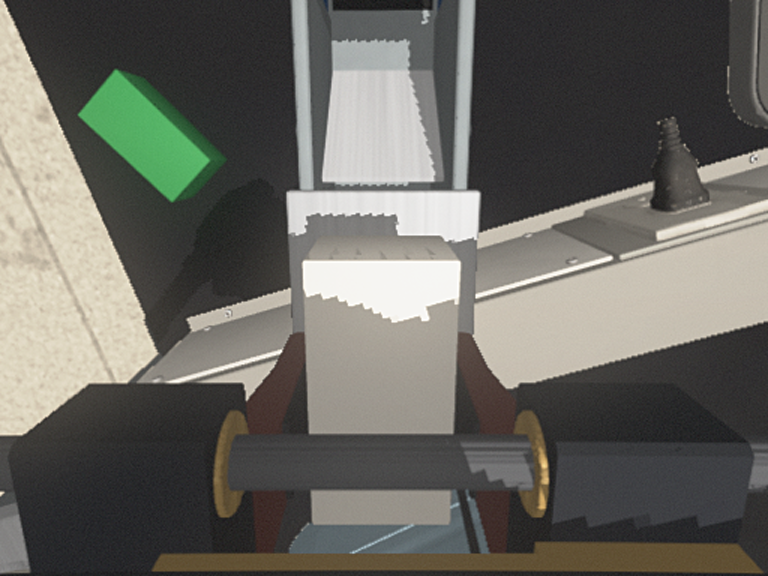

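```bash
python3 - <<'E'
from h import *
w=load('wrist9');g=lambda x,y,z:onz(w,(x/1.5-.17,y/1.5-.17),z)
a,b=g(288,191,.145),g(479,191,.145);print(a,b,np.linalg.norm(a-b),(a+b)/2,np.degrees(np.arctan2(*(b-a)[1::-1])))
u=np.array([.2865,.958,0]);l=np.array([.958,-.2865,0]);m=(a+b)/2;print(m@u,m@l)
E
```

```text
[0.41014125 0.37162936 0.145     ] [0.5031168  0.34373592 0.145     ] 0.09706955120615218 [0.45662902 0.35768264 0.145     ] -16.699679031844678
0.47348418678707366 0.3349745286890452
```

```bash
python3 -m jog '[{"tx":0.15,"ty":0,"tz":3,"ax":0.002,"ay":0.001,"az":0,"grip":1},{"tx":0.15,"ty":0,"tz":6,"ax":0.002,"ay":0.001,"az":0,"grip":1},{"tx":0.15,"ty":0,"tz":8,"ax":0.002,"ay":0.001,"az":0,"grip":1},{"tx":0.15,"ty":0,"tz":8.8,"ax":0.002,"ay":0.001,"az":0,"grip":1},{"tx":0.15,"ty":0,"tz":9,"ax":0.002,"ay":0.001,"az":0,"grip":1},{"tx":0.15,"ty":0,"tz":9.1,"ax":0.002,"ay":0.001,"az":0,"grip":1},{"tx":0.15,"ty":0,"tz":9.1,"ax":0.002,"ay":0.001,"az":0,"grip":1}]' 15; python3 - <<'E'
from h import *
st()
E
```

```text
clock: 12.37
tool_pos: [0.4425, 0.3094, 0.342]
orientation: [0.989, -0.146, 0.001, -0.001]
contact_force: [0.9, -0.4, 0.7]
width: 0.042
clk 12.37 gp [0.4427 0.3095 0.179 ] jawyaw -16.79 tilt [ 0.001  0.001 -1.   ] F [ 0.9 -0.4  0.7] w 0.042 q [ 0.55 -0.07  1.51  0.    1.71  0.84]
```

```bash
python3 -m jog '[{"tx":0,"ty":0,"tz":0.1,"ax":0,"ay":0,"az":0,"grip":1},{"tx":0,"ty":0,"tz":0.2,"ax":0,"ay":0,"az":0,"grip":1},{"tx":0,"ty":0,"tz":0.3,"ax":0,"ay":0,"az":0,"grip":1},{"tx":0,"ty":0,"tz":0.3,"ax":0,"ay":0,"az":0,"grip":1},{"tx":0,"ty":0,"tz":0.3,"ax":0,"ay":0,"az":0,"grip":1}]' 15; python3 - <<'E'
from h import *
st()
E
```

```text
clock: 12.78
tool_pos: [0.4425, 0.3094, 0.3392]
orientation: [0.989, -0.146, 0.001, -0.001]
contact_force: [0.3, -0.1, -0.3]
width: 0.042
clk 12.78 gp [0.4427 0.3096 0.1762] jawyaw -16.79 tilt [ 0.001  0.001 -1.   ] F [ 0.3 -0.1 -0.3] w 0.042 q [ 0.55 -0.07  1.51  0.    1.7   0.84]
```

```bash
python3 -m jog '[{"tx":0,"ty":0,"tz":0.05,"ax":0,"ay":0,"az":0,"grip":1},{"tx":0,"ty":0,"tz":0.1,"ax":0,"ay":0,"az":0,"grip":1},{"tx":0,"ty":0,"tz":0.15,"ax":0,"ay":0,"az":0,"grip":1},{"tx":0,"ty":0,"tz":0.15,"ax":0,"ay":0,"az":0,"grip":1}]' 15; python3 - <<'E'
from h import *
st()
d=cam('side');save('side10',d);crop(d,220,130,350,230,6,'side10')
E
```

```text
clock: 13.12
tool_pos: [0.4424, 0.3095, 0.3388]
orientation: [0.989, -0.146, 0.001, -0.001]
contact_force: [-0.8, -0.4, 4.5]
width: 0.0422
clk 13.12 gp [0.4428 0.3098 0.1758] jawyaw -16.78 tilt [ 0.003  0.002 -1.   ] F [-0.8 -0.4  4.5] w 0.0422 q [ 0.55 -0.08  1.51  0.    1.7   0.84]
```

View pics/side10.png

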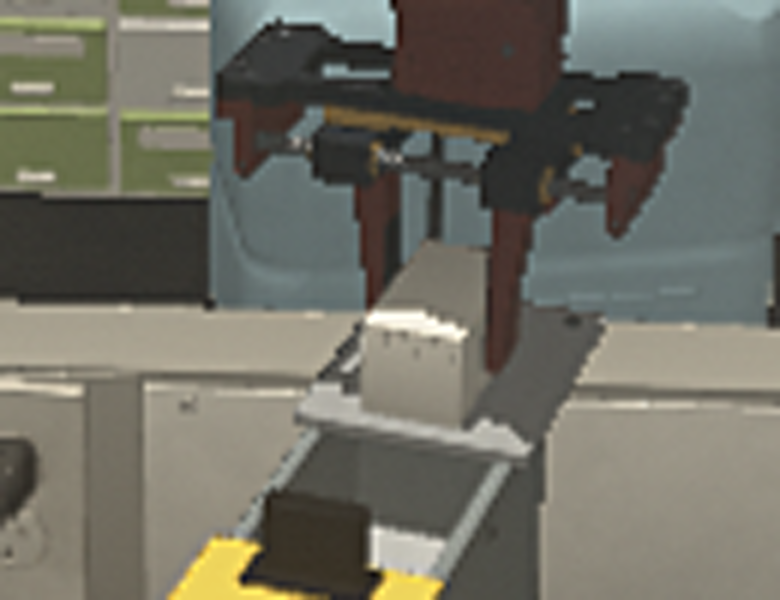

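```bash
python3 -m jog '[{"tx":0,"ty":0,"tz":-0.05,"ax":0,"ay":0,"az":0,"grip":0},{"tx":0,"ty":0,"tz":-0.05,"ax":0,"ay":0,"az":0,"grip":0},{"tx":0,"ty":0,"tz":-0.05,"ax":0,"ay":0,"az":0,"grip":0},{"tx":0,"ty":0,"tz":-0.05,"ax":0,"ay":0,"az":0,"grip":0},{"tx":0,"ty":0,"tz":-1,"ax":0,"ay":0,"az":0,"grip":0},{"tx":0,"ty":0,"tz":-4,"ax":0,"ay":0,"az":0,"grip":0},{"tx":0,"ty":0,"tz":-7,"ax":0,"ay":0,"az":0,"grip":0},{"tx":0,"ty":0,"tz":-9,"ax":0,"ay":0,"az":0,"grip":0},{"tx":0,"ty":0,"tz":-9,"ax":0,"ay":0,"az":0,"grip":0}]' 15; python3 - <<'E'
from h import *
st()
d=cam('wrist');save('wrist11',d);crop(d,0,0,512,384,1.5,'wrist11')
E
```

```text
clock: 13.92
tool_pos: [0.442, 0.3092, 0.4352]
orientation: [0.989, -0.146, 0.005, -0.004]
contact_force: [1.0, -0.4, 1.3]
width: 0.088
clk 13.92 gp [0.4436 0.3102 0.2723] jawyaw -16.78 tilt [ 0.01   0.007 -1.   ] F [ 1.  -0.4  1.3] w 0.088 q [ 0.55 -0.07  1.34  0.    1.86  0.84]
```

View pics/wrist11.png

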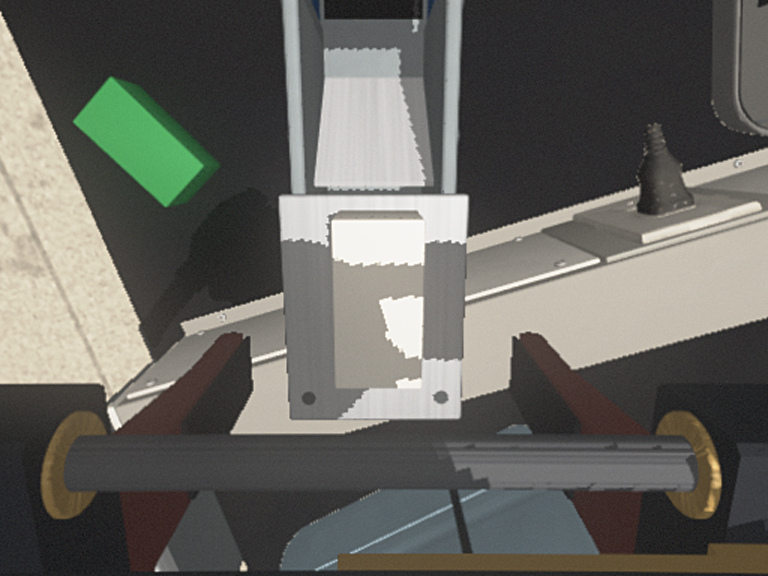

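```bash
python3 - <<'E'
from h import *
w=load('wrist11');g=lambda x,y,z:onz(w,(x/1.5-.17,y/1.5-.17),z)
u=np.array([.2865,.958,0]);l=np.array([.958,-.2865,0])
for n,p in dict(c1=g(332,219,.187),c2=g(422,219,.187),c3=g(424,388,.187),c4=g(334,388,.187),l1=g(279,196,.145),l2=g(468,195,.145),r1=g(290,419,.145),r2=g(461,418,.145)).items(): print(n,(p@u).round(4),(p@l).round(4))
lip=.3345*l+.4736*u
for x,z in((-.125,.25),(-.125,.168)): delta((*(lip+x*u)[:2],z),-16.65)
E
```

```text
c1 0.4661 0.3164
c2 0.466 0.3562
c3 0.3848 0.3586
c4 0.3851 0.3153
l1 0.4732 0.2857
l2 0.4734 0.3836
r1 0.3461 0.2857
r2 0.346 0.3845
t [-0.05  7.45  1.89] a [-0.007 -0.006 -0.002] rows>= 2.0 TCP [0.4203 0.2381 0.413 ]
t [-0.09  7.51 10.09] a [-0.007 -0.006 -0.002] rows>= 4.0 TCP [0.4203 0.2381 0.331 ]
```

```bash
python3 -m jog '[{"tx":0.1,"ty":3,"tz":0,"ax":-0.007,"ay":-0.006,"az":0,"grip":1},{"tx":0.1,"ty":6,"tz":0,"ax":-0.007,"ay":-0.006,"az":0,"grip":1},{"tx":0.1,"ty":7.7,"tz":0,"ax":-0.007,"ay":-0.006,"az":0,"grip":1},{"tx":0.1,"ty":7.7,"tz":1,"ax":-0.007,"ay":-0.006,"az":0,"grip":1},{"tx":0.1,"ty":7.7,"tz":1,"ax":-0.007,"ay":-0.006,"az":0,"grip":1},{"tx":0.1,"ty":7.7,"tz":1,"ax":-0.007,"ay":-0.006,"az":0,"grip":1},{"tx":0.1,"ty":7.7,"tz":1,"ax":-0.007,"ay":-0.006,"az":0,"grip":1},{"tx":0.1,"ty":7.7,"tz":1,"ax":-0.007,"ay":-0.006,"az":0,"grip":1},{"tx":0.1,"ty":7.7,"tz":1,"ax":-0.007,"ay":-0.006,"az":0,"grip":1},{"tx":0.1,"ty":7.7,"tz":1,"ax":-0.007,"ay":-0.006,"az":0,"grip":1},{"tx":0.1,"ty":7.7,"tz":1,"ax":-0.007,"ay":-0.006,"az":0,"grip":1},{"tx":0.1,"ty":7.7,"tz":1,"ax":-0.007,"ay":-0.006,"az":0,"grip":1},{"tx":0.1,"ty":7.7,"tz":4,"ax":-0.007,"ay":-0.006,"az":0,"grip":1},{"tx":0.1,"ty":7.7,"tz":7,"ax":-0.007,"ay":-0.006,"az":0,"grip":1},{"tx":0.1,"ty":7.7,"tz":9,"ax":-0.007,"ay":-0.006,"az":0,"grip":1},{"tx":0.1,"ty":7.7,"tz":10,"ax":-0.007,"ay":-0.006,"az":0,"grip":1},{"tx":0.1,"ty":7.7,"tz":10,"ax":-0.007,"ay":-0.006,"az":0,"grip":1}]' 15; python3 - <<'E'
from h import *
st()
d=cam('wrist');save('wrist12',d);crop(d,0,0,512,384,1.5,'wrist12')
delta((.4203+.002,.2381,.168),-16.65)
E
```

```text
clock: 15.38
tool_pos: [0.4213, 0.2356, 0.3293]
orientation: [0.989, -0.146, -0.002, 0.001]
contact_force: [0.7, 0.2, 0.6]
width: 0.0005
clk 15.38 gp [0.4206 0.2353 0.1663] jawyaw -16.78 tilt [-0.004 -0.002 -1.   ] F [0.7 0.2 0.6] w 0.0005 q [ 0.44 -0.23  1.67  0.    1.71  0.73]
t [ 0.   -0.25  0.05] a [ 0.001  0.001 -0.002] rows>= 1.0 TCP [0.4223 0.2381 0.331 ]
```

View pics/wrist12.png

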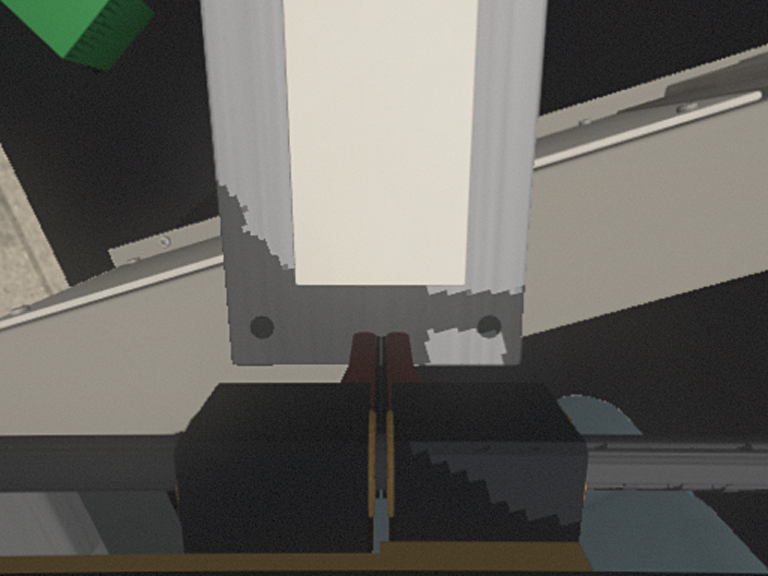

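```bash
python3 -m jog '[{"tx":0,"ty":-1,"tz":-0.3,"ax":0,"ay":0,"az":0,"grip":1},{"tx":0,"ty":-2,"tz":-0.3,"ax":0,"ay":0,"az":0,"grip":1},{"tx":0,"ty":-2.8,"tz":-0.3,"ax":0,"ay":0,"az":0,"grip":1},{"tx":0,"ty":-3.6,"tz":-0.3,"ax":0,"ay":0,"az":0,"grip":1},{"tx":0,"ty":-4.4,"tz":-0.3,"ax":0,"ay":0,"az":0,"grip":1},{"tx":0,"ty":-5.2,"tz":-0.3,"ax":0,"ay":0,"az":0,"grip":1},{"tx":0,"ty":-6,"tz":-0.3,"ax":0,"ay":0,"az":0,"grip":1},{"tx":0,"ty":-6,"tz":-0.3,"ax":0,"ay":0,"az":0,"grip":1}]' 15; python3 - <<'E'
from h import *
st()
d=cam('wrist');save('wrist13',d);crop(d,0,0,512,384,1.5,'wrist13')
E
```

```text
clock: 16.1
tool_pos: [0.4391, 0.2945, 0.3341]
orientation: [0.989, -0.145, -0.001, 0.0]
contact_force: [0.0, 0.8, 0.2]
width: 0.0006
clk 16.1 gp [0.4388 0.2944 0.1711] jawyaw -16.72 tilt [-0.002 -0.    -1.   ] F [0.  0.8 0.2] w 0.0006 q [ 0.53 -0.1   1.55  0.    1.7   0.82]
```

View pics/wrist13.png

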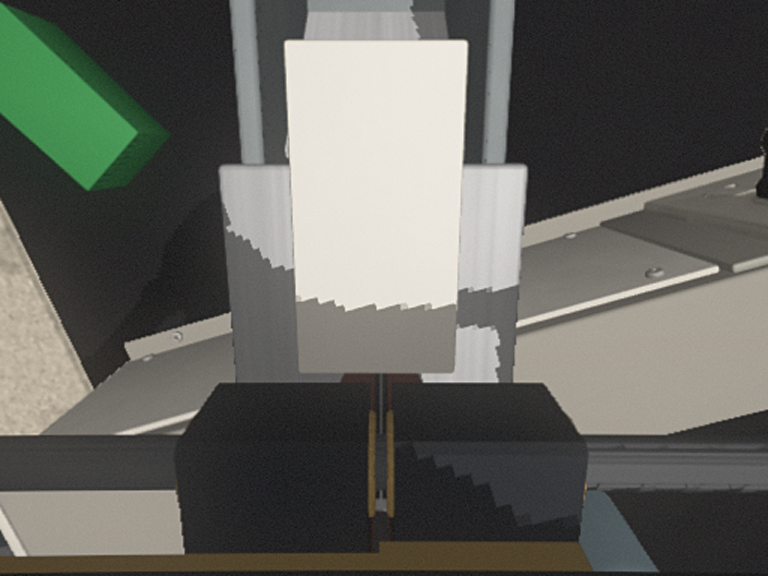

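```bash
python3 -m jog '[{"tx":0,"ty":-0.8,"tz":0,"ax":0,"ay":0,"az":0,"grip":1},{"tx":0,"ty":-1.6,"tz":0,"ax":0,"ay":0,"az":0,"grip":1},{"tx":0,"ty":-2.4,"tz":0,"ax":0,"ay":0,"az":0,"grip":1},{"tx":0,"ty":-3.2,"tz":0,"ax":0,"ay":0,"az":0,"grip":1},{"tx":0,"ty":-4,"tz":0,"ax":0,"ay":0,"az":0,"grip":1},{"tx":0,"ty":-4.8,"tz":0,"ax":0,"ay":0,"az":0,"grip":1},{"tx":0,"ty":-5.6,"tz":0,"ax":0,"ay":0,"az":0,"grip":1},{"tx":0,"ty":-6.4,"tz":0,"ax":0,"ay":0,"az":0,"grip":1},{"tx":0,"ty":-6.4,"tz":0,"ax":0,"ay":0,"az":0,"grip":1}]' 15; python3 - <<'E'
from h import *
st()
d=cam('wrist');save('wrist14',d);crop(d,0,0,512,384,1.5,'wrist14')
d=cam('side');save('side14',d);crop(d,200,130,350,290,5,'side14')
E
```

```text
clock: 16.9
tool_pos: [0.4576, 0.3566, 0.3335]
orientation: [0.989, -0.145, -0.001, 0.001]
contact_force: [0.1, -0.5, -0.3]
width: 0.0005
clk 16.9 gp [0.4572 0.3565 0.1705] jawyaw -16.67 tilt [-0.003 -0.001 -1.   ] F [ 0.1 -0.5 -0.3] w 0.0005 q [0.6  0.04 1.41 0.   1.69 0.89]
```

View pics/wrist14.png

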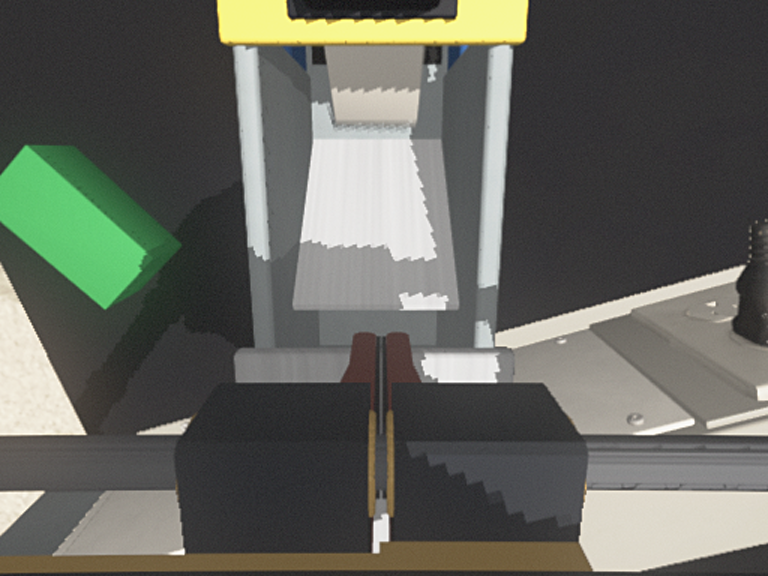

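View pics/side14.png

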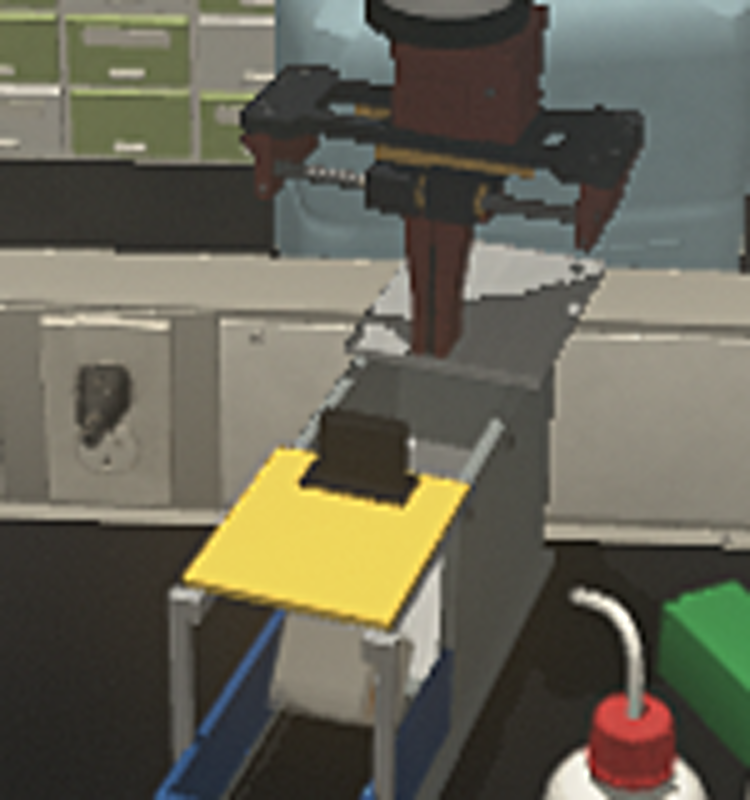

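```bash
python3 -m jog '[{"tx":0,"ty":0,"tz":-3,"ax":0,"ay":0,"az":0,"grip":1},{"tx":0,"ty":0,"tz":-6,"ax":0,"ay":0,"az":0,"grip":1},{"tx":0,"ty":-4,"tz":-6,"ax":0,"ay":0,"az":0,"grip":1},{"tx":0,"ty":-8,"tz":-6,"ax":0,"ay":0,"az":0,"grip":1},{"tx":0,"ty":-12,"tz":-6,"ax":0,"ay":0,"az":0,"grip":1},{"tx":0,"ty":-15,"tz":-6,"ax":0,"ay":0,"az":0,"grip":1},{"tx":0,"ty":-15.5,"tz":-6,"ax":0,"ay":0,"az":0,"grip":1},{"tx":0,"ty":-15.5,"tz":-6,"ax":0,"ay":0,"az":0,"grip":1}]' 15; python3 - <<'E'
from h import *
st()
d=cam('wrist');save('wrist15',d);crop(d,0,0,512,384,1.5,'wrist15')
d=cam('side');save('side15',d);crop(d,200,130,350,290,5,'side15')
E
```

```text
clock: 17.67
tool_pos: [0.5023, 0.5054, 0.391]
orientation: [0.989, -0.145, -0.002, 0.002]
contact_force: [0.4, -0.2, -0.5]
width: 0.0003
clk 17.67 gp [0.5015 0.5048 0.228 ] jawyaw -16.62 tilt [-0.005 -0.004 -1.   ] F [ 0.4 -0.2 -0.5] w 0.0003 q [0.74 0.41 0.88 0.   1.85 1.03]
```

View pics/wrist15.png

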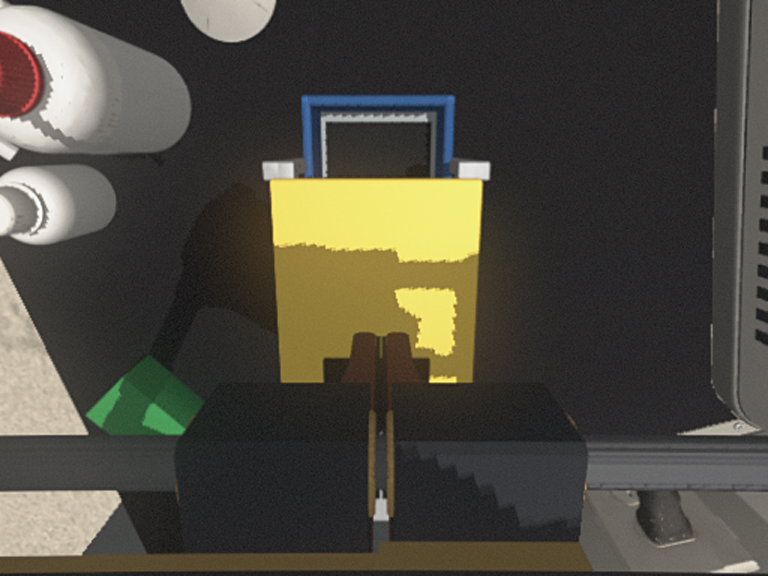

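View pics/side15.png

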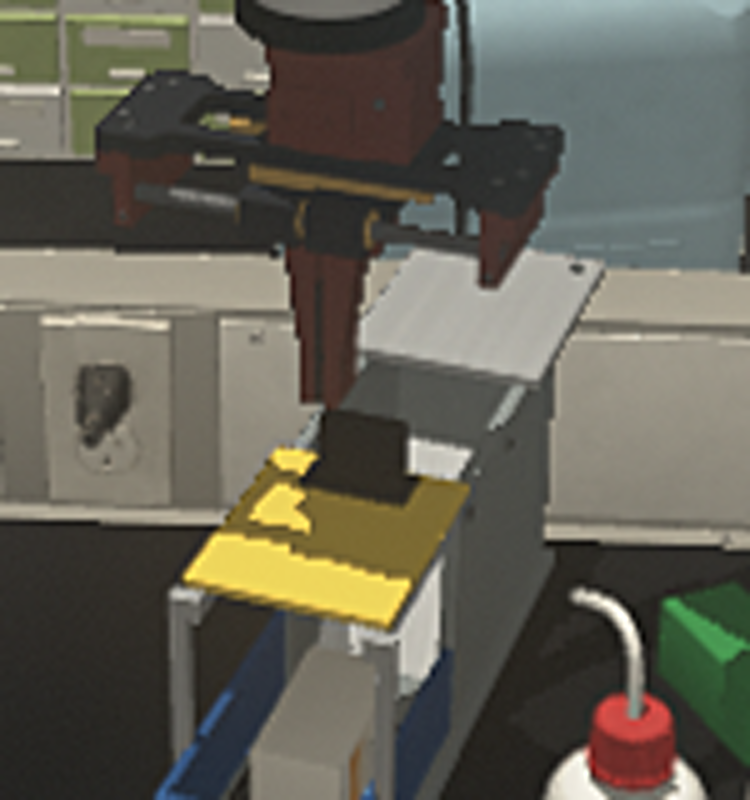

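```bash
python3 -m jog '[{"tx":0,"ty":0,"tz":3,"ax":0,"ay":0,"az":0,"grip":1},{"tx":0,"ty":0,"tz":5,"ax":0,"ay":0,"az":0,"grip":1},{"tx":0,"ty":0,"tz":5.8,"ax":0,"ay":0,"az":0,"grip":1},{"tx":0,"ty":0,"tz":5.8,"ax":0,"ay":0,"az":0,"grip":1},{"tx":0,"ty":1.5,"tz":5.8,"ax":0,"ay":0,"az":0,"grip":1},{"tx":0,"ty":3,"tz":5.8,"ax":0,"ay":0,"az":0,"grip":1},{"tx":0,"ty":4.5,"tz":5.8,"ax":0,"ay":0,"az":0,"grip":1},{"tx":0,"ty":6,"tz":5.8,"ax":0,"ay":0,"az":0,"grip":1},{"tx":0,"ty":7.5,"tz":5.8,"ax":0,"ay":0,"az":0,"grip":1},{"tx":0,"ty":9,"tz":5.8,"ax":0,"ay":0,"az":0,"grip":1},{"tx":0,"ty":10.5,"tz":5.8,"ax":0,"ay":0,"az":0,"grip":1},{"tx":0,"ty":11.2,"tz":5.8,"ax":0,"ay":0,"az":0,"grip":1},{"tx":0,"ty":11.5,"tz":5.8,"ax":0,"ay":0,"az":0,"grip":1},{"tx":0,"ty":11.5,"tz":5.8,"ax":0,"ay":0,"az":0,"grip":1}]' 15; python3 - <<'E'
from h import *
st()
d=cam('side');save('side16',d);crop(d,200,130,350,290,5,'side16')
E
```

```text
clock: 18.93
tool_pos: [0.4689, 0.3924, 0.3378]
orientation: [0.989, -0.146, -0.0, 0.0]
contact_force: [-0.3, -0.1, -0.4]
width: 0.0007
clk 18.93 gp [0.4688 0.3923 0.1748] jawyaw -16.77 tilt [-0. -0. -1.] F [-0.3 -0.1 -0.4] w 0.0007 q [ 0.64  0.12  1.32 -0.    1.7   0.93]
```

View pics/side16.png

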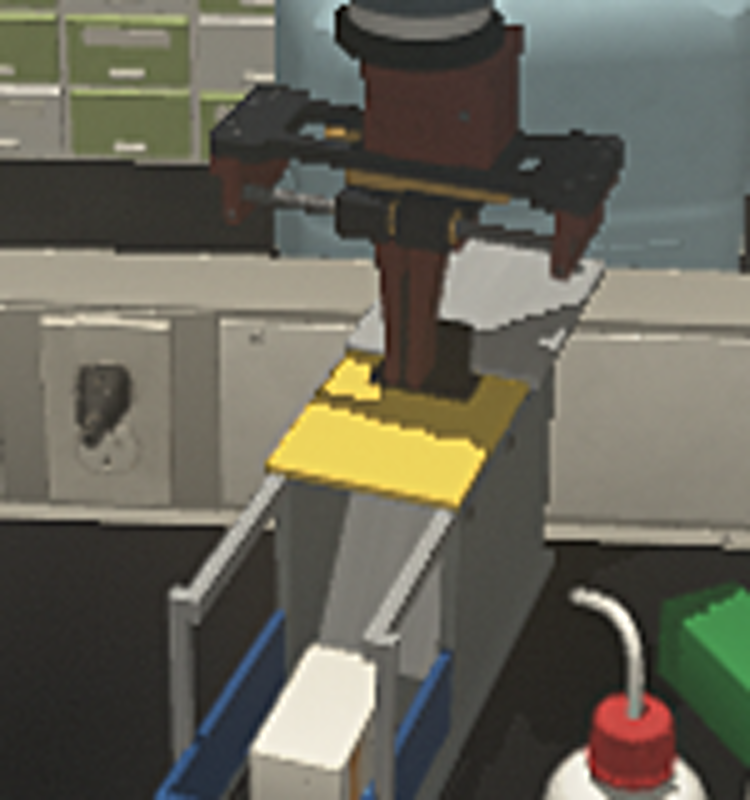

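```bash
python3 -m jog '[{"tx":0,"ty":0.3,"tz":0,"ax":0,"ay":0,"az":0,"grip":1},{"tx":0,"ty":0.6,"tz":0,"ax":0,"ay":0,"az":0,"grip":1},{"tx":0,"ty":0.8,"tz":0,"ax":0,"ay":0,"az":0,"grip":1},{"tx":0,"ty":0.9,"tz":0,"ax":0,"ay":0,"az":0,"grip":1},{"tx":0,"ty":0.9,"tz":0,"ax":0,"ay":0,"az":0,"grip":1}]' 15; python3 - <<'E'
from h import *
st()
E
```

```text
clock: 19.4
tool_pos: [0.4666, 0.3863, 0.3374]
orientation: [0.989, -0.145, 0.001, -0.003]
contact_force: [6.6, 12.8, -2.3]
width: 0.0005
clk 19.4 gp [0.4669 0.3873 0.1745] jawyaw -16.63 tilt [ 0.002  0.006 -1.   ] F [ 6.6 12.8 -2.3] w 0.0005 q [0.63 0.1  1.34 0.   1.7  0.93]
```

```bash
python3 -m jog '[{"tx":0,"ty":0.5,"tz":0,"ax":0,"ay":0,"az":0,"grip":1},{"tx":0,"ty":0.6,"tz":0,"ax":0,"ay":0,"az":0,"grip":1},{"tx":0,"ty":0.6,"tz":0,"ax":0,"ay":0,"az":0,"grip":1}]' 15; python3 - <<'E'
from h import *
st()
E
python3 -m jog '[{"tx":0,"ty":-0.8,"tz":0,"ax":0,"ay":0,"az":0,"grip":1},{"tx":0,"ty":-1.2,"tz":0,"ax":0,"ay":0,"az":0,"grip":1},{"tx":0,"ty":-1.2,"tz":-3,"ax":0,"ay":0,"az":0,"grip":1},{"tx":0,"ty":-1.2,"tz":-7,"ax":0,"ay":0,"az":0,"grip":1},{"tx":0,"ty":-1.2,"tz":-11,"ax":0,"ay":0,"az":0,"grip":1},{"tx":-4,"ty":3,"tz":-13,"ax":0,"ay":0,"az":0,"grip":1},{"tx":-7,"ty":6,"tz":-13,"ax":0,"ay":0,"az":0,"grip":1},{"tx":-7,"ty":9,"tz":-13,"ax":0,"ay":0,"az":0,"grip":1},{"tx":-7,"ty":9,"tz":-13,"ax":0,"ay":0,"az":0,"grip":1},{"tx":-7,"ty":9,"tz":-13,"ax":0,"ay":0,"az":0,"grip":1}]' 15
python3 - <<'E'
from h import *
st()
d=cam('wrist');save('wrist17',d);crop(d,0,0,512,384,1.5,'wrist17')
d=cam('side');save('side17',d);crop(d,160,130,380,320,3.6,'side17')
d=cam('scene');save('scene17',d);crop(d,170,130,350,310,4,'scene17')
E
```

```text
clock: 19.65
tool_pos: [0.4656, 0.3841, 0.3376]
orientation: [0.99, -0.143, 0.003, -0.01]
contact_force: [10.7, 21.9, -6.8]
width: 0.0007
clk 19.65 gp [0.4669 0.3871 0.1747] jawyaw -16.44 tilt [ 0.008  0.018 -1.   ] F [10.7 21.9 -6.8] w 0.0007 q [0.63 0.09 1.35 0.01 1.68 0.92]
clock: 20.48
tool_pos: [0.3707, 0.3139, 0.4669]
orientation: [0.99, -0.143, 0.004, -0.01]
contact_force: [-0.6, 0.7, 0.6]
width: 0.0005
clk 20.48 gp [0.3723 0.3169 0.3039] jawyaw -16.49 tilt [ 0.01   0.019 -1.   ] F [-0.6  0.7  0.6] w 0.0005 q [ 0.63 -0.2   1.4   0.01  1.92  0.92]
```

View pics/wrist17.png

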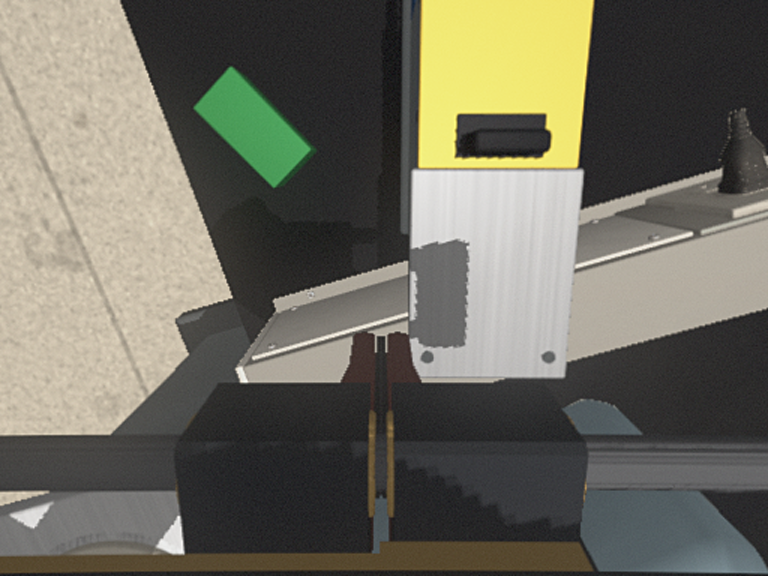

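View pics/side17.png

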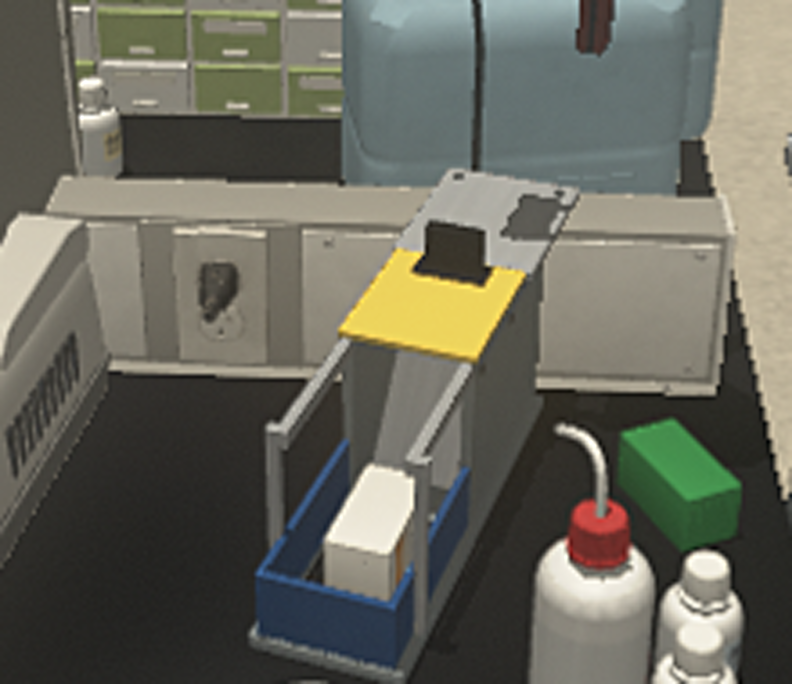

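View pics/scene17.png

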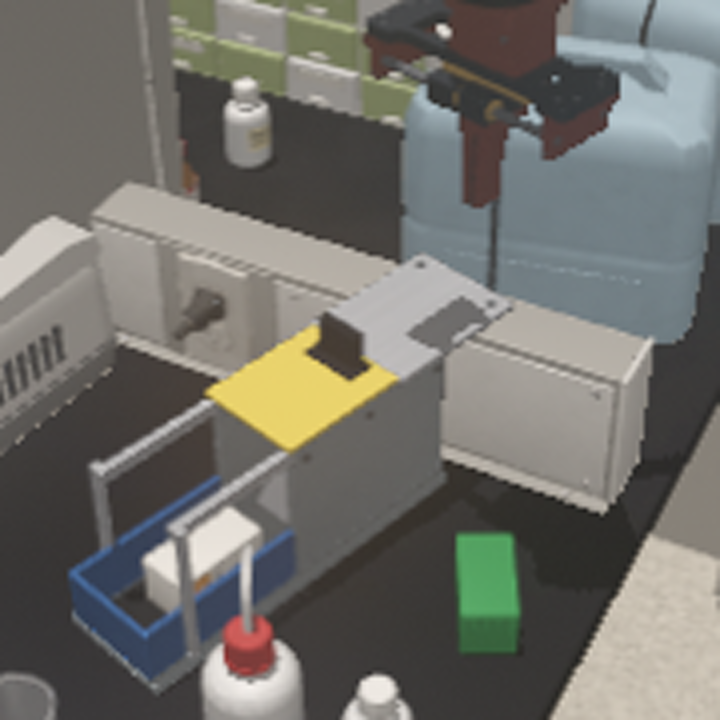

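```bash
python3 - <<'E'
from h import *
st(); print(ctrl.sign_off())
E
```

```text
clk 20.63 gp [0.3739 0.3186 0.3024] jawyaw -16.46 tilt [ 0.008  0.018 -1.   ] F [0.3 0.1 0.1] w 0.0009 q [ 0.63 -0.19  1.4   0.01  1.92  0.92]
the job is handed in; nothing more can be done
None
```

The carton is in the blue catch tray and the shutter is shut again. I handed the job in at 20.6 s, with the arm clear of everything.

- **Opening the shutter:** My first opening measured 96–99 mm in the picture, because I had drawn the handle back slightly before letting go. I pushed it to the stop again (27 N) before fetching the carton.
- **Placing and pushing:** The carton stood lengthwise and wholly on the ledge, released, with its front end about 7 mm before the lip. I then pushed it straight over the lip with closed fingers, and it slid down into the tray.
- **Shutting the shutter:** I pushed it against its closed stop (about 25 N). The last wrist picture shows no gap between the shutter and the ledge.
- **Last checks:** The side and scene pictures show the carton lying in the tray with its orange patch visible. The white bottle is at the same pixels as at the start. The amber bottle is mostly hidden behind the duct from those cameras; the sliver that shows is unchanged.

No check failed at the end. The highest contact force I read was about 27 N.

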